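# Clear the brushed wheel nuts through the corner-spout tray

## Robot

A 6-joint arm with a two-finger parallel gripper is mounted at the origin on the work surface. World frame = base frame: x ahead of the robot, y to its left, z up, the work surface at z = 0. Lengths are in m, angles in rad, forces in N, time in s.
With the tool pointing down it reaches from about 0.25 to 0.725 m from the base axis. Payload 4 kg.
Tool frame: the origin (TCP) lies between the finger pads; the fingertips stand 17 mm ahead of it and the grasp point (between the pads) lies 2 mm behind it; z points along the fingers, x is the direction in which the jaws open and shut, and the axes are right-handed (so a half turn about z gives the same grasp; the last joint's range is limited). The gripper opens to 85 mm and grips with 20 to 120 N. Pads are 22 mm wide; open, the fingers measure 114 mm over their backs; the gripper's body (76 mm by 85 mm) begins 54 mm behind the grasp point. The pads swing forward as they close: fully open they stand 13 mm farther back than shut.
Start: joints at [1.245, 0.241, 0.005, 1.335, 0, 1.571], TCP at [0.16, 0.474, 0.248] pointing down, gripper open.
Joint ranges: [-2.72, 2.72], [-1.05, 1.87], [-1.09, 1.28], [-1.99, 2.15], [-1.42, 1.44], [-3.14, 3.14]. Speed limits (rad/s): [2.79, 2.79, 3.14, 3.14, 3.14, 3.14].

## Interface

Orientations are given as a unit quaternion [x, y, z, w].
In Python, from workcell import telemetry, cams, workorder gives the robot as it stands. The module is installed in compiled form; this text tells all that it offers.
- The arm moves only by the tool apply_moves, never from a script. Its argument "moves" is a list that holds one entry, the list of rows, each a list of 4 numbers: the shift along the tool's x, y, z in mm, then the turn about the tool's z in degrees. A call has exactly 10 rows; each row shifts and turns the pose as measured when the row begins, along the tool's axes as they then stand; what a row does not reach is not made up. A row lasts 1/10 s, in which the tool goes at most 50 mm and 8.59 degrees, less where a joint would pass 70% of its speed; a pose out of reach is approached as far as the arm can. A call with a gripper value outside its range is refused whole. "hand" is the gripper's target within -1 to 1 (fully open at 1, half-way at 0, shut at -1), set as the call begins (left out, the last holds). The fingers move at their own pace and stop on an object; the grip force is fixed at half the most. Time passes only in rows, so rows that do not move let the fingers close, or fill a call up. It gives the time, the measured TCP pose, the force and the opening at its end, in the units of the state.
- telemetry.get_obs(): the state, without advancing time (a new reading comes with each control period).
- cams.camera(name): name is "scene" or "top"; returns a dict with "color" (480x640x3 uint8, red, green, blue), "fovy" (degrees; the focal length in pixels is half the picture's height over the tangent of half this angle, whatever the lens; pixels are square), "cx", "cy" (the principal point, pixels), "camera_from_world" (4x4, takes a point from world to camera coordinates). Camera axes: x right, y down, z forward; pixel columns grow to the right and rows downward; lengths in m; the calibration is good to about 2 mm. A picture is of the moment at which its call begins. There is no depth.
- workorder.job_done(): hands the job in, once; it reports no verdict.
The state is a dict: "clock": time; "joint_pos": joint angles; "joint_vel": joint speeds; "tau": joint torques, N m; "eef_pos": TCP position; "tool_rot": TCP orientation; "ft_force": force on the tool from outside, world axes, zero at the start; "ft_torque": the same for the moment, N m; "grip_width": finger opening in m.
Only numpy, scipy, OpenCV 4.12 (cv2) and the standard library are available. Lean on these libraries where they do the work, as an engineer would, in place of code of your own. Each camera call takes 0.05 s, during which the arm holds its last target. There are 200 camera calls.

## Task

Switch the grinder's rotary isolator off before touching any wheel nut, then collect every wheel nut lying on the bench in the yellow corner-spout tray. With the power still off and all the nuts in the tray, lift the tray by its black bar so that it tips about its spout corner and the nuts slide out into the blue tub, and lay the tray flat again. When every nut is in the tub and the tray is down, switch the isolator fully back on; leave the oil can, wrench and mug where they are.

Things in the scene. Friction and masses are not known exactly. Their poses are not given: they have to be found in the camera images.
- tray_stand: fixed stand of the hinged yellow tray, blue open tub in front. Origin on the bench, right under the tray's hinge; z up; x level, from the tray's bar corner past the spout corner to the tub. Tub inside: x -20 to 130 mm, y -75 to 75 mm, floor z 4; walls: under the spout 60 mm high, sides 100, far 120. Grey block 100 mm high under the tray. Its place varies, yaw within 0.35 rad
- tray (a joint): tray tilt about the hinge at its spout corner, rad: 0 flat (on a stop), grows as the rear corner is lifted, stop at 1.1. Hinge axis level along the stand's y, through x 0, z 108 mm in the stand's frame. Tray 0.5 kg, damped; let go, it falls back flat by its weight; lifting the bar takes about 5 N. Slick floor: nuts start to slide at 0.2 to 0.4 rad; tipped to 0.9 rad or more, it empties
- tray_in (a point): centre of the tray's floor, turns with it; flat: x -82, y 0, z 114 mm in the stand's frame, axes parallel to the stand's. A square, 180 mm inside, set cornerwise: corners point along the stand's +x, -x, +y, -y (127 mm from centre). Walls 22 mm above the floor, 4 mm thick. The +x corner is cut off: the spout, an opening 90 mm wide without a wall, at the hinge
- tray_bar (a point): middle of the tray's lifting bar, turns with the tray: round black bar, diameter 12 mm, 76 mm long along the stand's y, between two thin struts; flat, it is at x -190, y 0, z 178 mm in the stand's frame, 64 mm above the floor over the rear corner. Pinch it from above, fingers closing along the stand's x; it can turn in the grip as the tray tips
- tub_in (a point): centre of the tub's inside floor
- isolator: fixed isolator box 100 x 100 x 60 mm with a 4 mm yellow plate on top; origin centre of its underside, z up; its place varies, yaw within 0.5 rad. A red dot on the plate at its +y edge marks OFF; a green dot, 1.2 rad clockwise from it seen from above, marks ON
- iso_handle (a joint): angle of the red isolator handle, rad: 0 = OFF stop, 1.2 = ON stop, growing clockwise seen from above. Friction (0.08 N m) holds it wherever it is left; turn it right to the stop. It starts at or near ON (1.1 to 1.2)
- iso_grip (a point): point on the handle's axis at mid-height of its grip, 88 mm above the bench; turns with the handle. Grip: upright bar 60 mm long, 14 wide, 28 tall, long side along this point's y; its white-marked end (+y) points to the red dot (OFF) or the green dot (ON). A red disc, diameter 52 mm, lies under it, its top 74 mm above the bench
- nut0: steel flanged wheel nut: hexagon 22 mm across flats, 19 mm tall, on a round flange 32 mm in diameter, 5 mm thick; 24 mm tall in all, about 90 g. Origin: centre of the flange's underside, z up through the nut; flats face its +x and -x, the others every 60 degrees. Starts upright on its flange on the bench; 4 to 6 nuts are present, the rest absent
- nut1: steel flanged wheel nut: hexagon 22 mm across flats, 19 mm tall, on a round flange 32 mm in diameter, 5 mm thick; 24 mm tall in all, about 90 g. Origin: centre of the flange's underside, z up through the nut; flats face its +x and -x, the others every 60 degrees. Starts upright on its flange on the bench; 4 to 6 nuts are present, the rest absent
- nut2: steel flanged wheel nut: hexagon 22 mm across flats, 19 mm tall, on a round flange 32 mm in diameter, 5 mm thick; 24 mm tall in all, about 90 g. Origin: centre of the flange's underside, z up through the nut; flats face its +x and -x, the others every 60 degrees. Starts upright on its flange on the bench; 4 to 6 nuts are present, the rest absent
- nut3: steel flanged wheel nut: hexagon 22 mm across flats, 19 mm tall, on a round flange 32 mm in diameter, 5 mm thick; 24 mm tall in all, about 90 g. Origin: centre of the flange's underside, z up through the nut; flats face its +x and -x, the others every 60 degrees. Starts upright on its flange on the bench; 4 to 6 nuts are present, the rest absent
- nut4: steel flanged wheel nut: hexagon 22 mm across flats, 19 mm tall, on a round flange 32 mm in diameter, 5 mm thick; 24 mm tall in all, about 90 g. Origin: centre of the flange's underside, z up through the nut; flats face its +x and -x, the others every 60 degrees. Starts upright on its flange on the bench; 4 to 6 nuts are present, the rest absent
- nut5: steel flanged wheel nut: hexagon 22 mm across flats, 19 mm tall, on a round flange 32 mm in diameter, 5 mm thick; 24 mm tall in all, about 90 g. Origin: centre of the flange's underside, z up through the nut; flats face its +x and -x, the others every 60 degrees. Starts upright on its flange on the bench; 4 to 6 nuts are present, the rest absent
- oil_can: bystander: orange can, 60 mm in diameter and 130 mm tall, origin centre of its underside. Leave alone
- wrench: bystander: steel wrench 220 mm long lying on the bench, origin under its middle. Leave alone
- mug: bystander: white mug, 76 mm in diameter and 85 mm tall, origin centre of its underside. Leave alone
There are look-alikes about, which are no part of the job. What is meant by the isolator is not orange or pink, and is the larger of those in its own colour.

How it is judged:
By the outcome, as a careful person would: the job done as asked, in the order asked, and still so for the second after the job is handed in, with the robot touching nothing.
Of nut0, nut1, nut2, nut3, nut4, nut5 only 4 to 6 are there at a start; the rules pass over those that are not, and their reading is None.
At some moment in a run one of nut0, nut1, nut2, nut3, nut4, nut5 may be knocked a few centimetres aside while the robot is not near it.
Once in a run the grip may slacken for a moment while it holds something.
It also fails if it takes over 210 s, if anything falls off the work surface, if the arm or the gripper's body presses on something with over 40 N, if the wrist force passes 120 N, or if a joint passes its speed limit or range.

## Working session

There is one attempt and no reset: what is moved stays moved. The work goes in short steps, Python scripts to look and compute and a tool call to move; the robot and the scene stay as the last step left them, time stands still between calls to the robot, and variables do not carry over. Pictures are saved under pics/ and viewed, about 12 in all and at most 16, crops included, and the job is handed in when it is done.

Besides the shell and the picture viewer there is one more tool, called after "Emit:" by a JSON object that holds its "fn" and its "kwargs", one argument or row to a line. apply_moves: Moves the arm, as the interface text tells. Its arguments: {"type":"object","properties":{"moves":{"type":"array"},"hand":{"type":"number"}},"required":["moves"]}

```bash
mkdir -p pics; cat > h.py <<'E'
import numpy as np, cv2, pickle
from workcell import telemetry, cams, workorder
from scipy.spatial.transform import Rotation as R
def snap(name, fn):
    c=cams.camera(name); pickle.dump(c,open(f'pics/{fn}.pkl','wb'))
    cv2.imwrite(f'pics/{fn}.png',c['color'][:,:,::-1]); return c
def load(fn): return pickle.load(open(f'pics/{fn}.pkl','rb'))
def ray(c,u,v):
    f=240/np.tan(np.radians(c['fovy'])/2); T=np.linalg.inv(c['camera_from_world'])
    d=T[:3,:3]@np.array([(u-c['cx'])/f,(v-c['cy'])/f,1]); return T[:3,3],d/np.linalg.norm(d)
def onz(c,u,v,z):
    o,d=ray(c,u,v); return o+d*(z-o[2])/d[2]
def proj(c,p):
    f=240/np.tan(np.radians(c['fovy'])/2); q=c['camera_from_world']@np.r_[p,1]
    return np.array([c['cx']+f*q[0]/q[2],c['cy']+f*q[1]/q[2]])
def tri(*obs):
    A=np.zeros((3,3));b=np.zeros(3);L=[]
    for c,u,v in obs:
        o,d=ray(c,u,v);P=np.eye(3)-np.outer(d,d);A+=P;b+=P@o;L.append((o,d))
    x=np.linalg.solve(A,b); return x,[np.linalg.norm((np.eye(3)-np.outer(d,d))@(x-o)) for o,d in L]
def crop(c,u0,v0,u1,v1,s,fn):
    cv2.imwrite(f'pics/{fn}.png',cv2.resize(c['color'][v0:v1,u0:u1,::-1],None,fx=s,fy=s,interpolation=cv2.INTER_CUBIC))
E
python3 - <<'E'
from h import *
for n in('scene','top'):
    c=snap(n,n+'0'); print(n,c['fovy'],c['cx'],c['cy'],np.linalg.inv(c['camera_from_world']).round(3).tolist())
o=telemetry.get_obs(); print(o)
E
```

```text
scene 47.858895695754825 316.6207054649471 241.67190247583764 [[0.85, 0.416, -0.323, 1.094], [0.526, -0.689, 0.499, -0.849], [-0.015, -0.594, -0.804, 1.502], [0.0, 0.0, 0.0, 1.0]]
top 46.35102284996131 311.0437575260109 237.92210526041518 [[0.012, -0.988, 0.153, 0.326], [-1.0, -0.015, -0.022, 0.008], [0.024, -0.153, -0.988, 1.515], [0.0, 0.0, 0.0, 1.0]]
{'clock': 0.1, 'joint_pos': array([1.24498738e+00, 2.41343986e-01, 3.86242388e-03, 1.33521873e+00,
       1.61946495e-05, 1.57079107e+00]), 'joint_vel': array([ 0.00051364, -0.00059293,  0.0026421 ,  0.00158437,  0.00056954,
        0.00186722]), 'tau': array([ 1.65786702e-05, -3.73138082e+01,  2.53010273e+01,  1.08333610e-02,
       -9.56869059e-06,  1.01883199e-05]), 'eef_pos': array([0.15986062, 0.47318659, 0.24750012]), 'tool_rot': array([ 8.12425112e-01,  5.83064775e-01, -7.78139661e-04,  5.48485649e-04]), 'ft_force': array([-0.29168264, -0.71213317, -0.17026012]), 'ft_torque': array([0.01594988, 0.00131044, 0.00675855]), 'grip_width': 0.0855993741853428}
```

View pics/scene0.png

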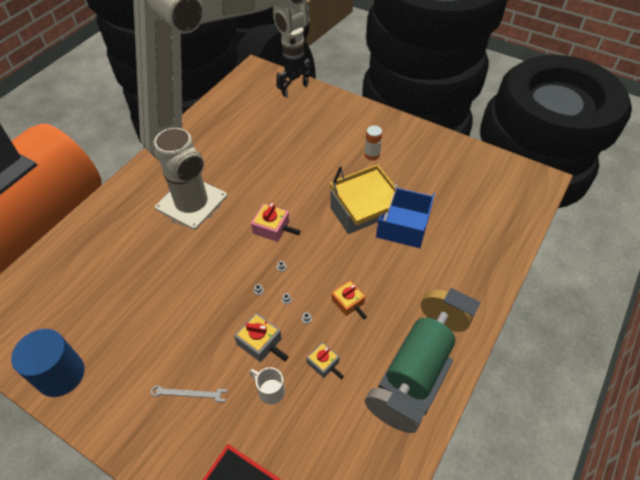

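View pics/top0.png

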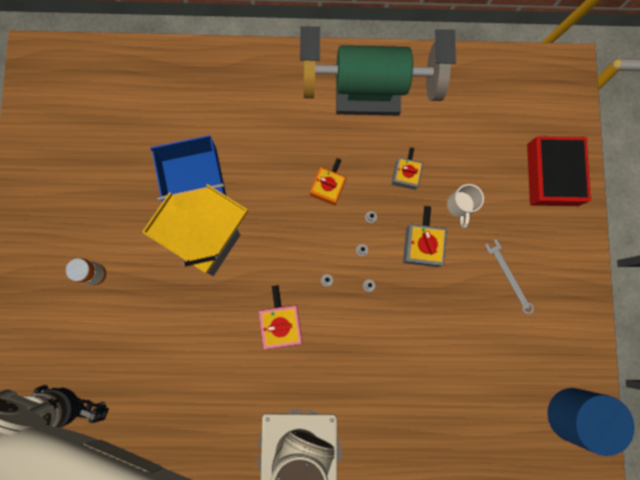

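Both views show the grey isolator (larger) at top (427,245) and scene (258,337). The pink, orange and small grey ones are decoys. There are four nuts, at top (371,216), (362,250), (327,281) and (369,286). The tray and tub are at top (195,225)/(187,165). I'll enlarge these areas.

```bash
python3 - <<'E'
from h import *
t=load('top0');s=load('scene0')
crop(t,310,195,460,305,5,'t_nuts'); crop(s,230,250,330,375,4.8,'s_nuts')
crop(t,135,130,255,280,4,'t_tray'); crop(s,315,155,445,250,6,'s_tray')
a=cv2.imread('pics/t_tray.png');
E
```

```text
(no output)
```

View pics/t_nuts.png

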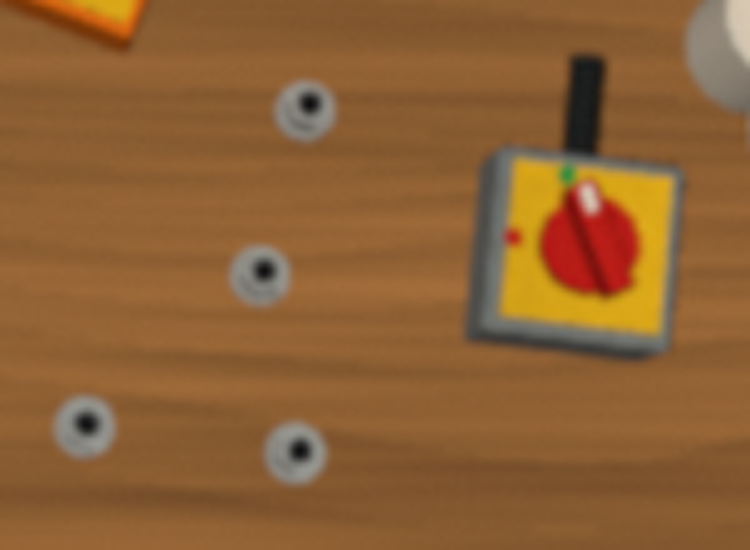

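View pics/s_nuts.png

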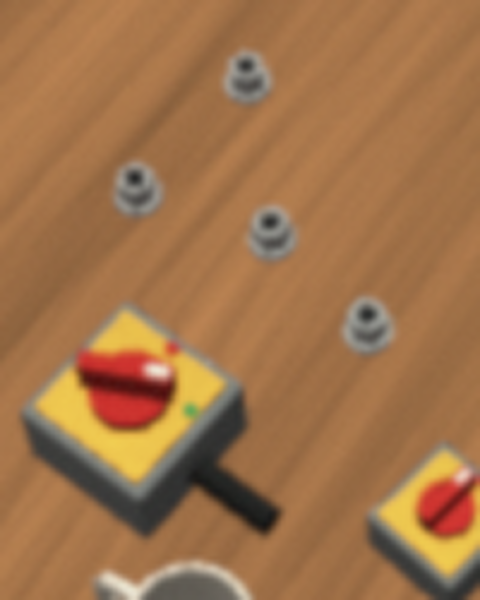

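View pics/t_tray.png

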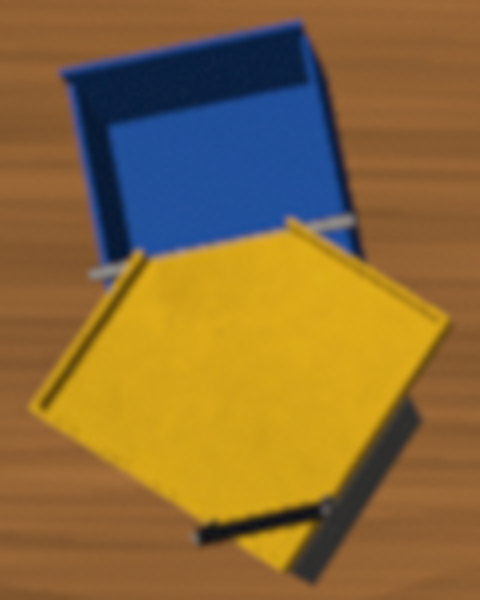

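View pics/s_tray.png

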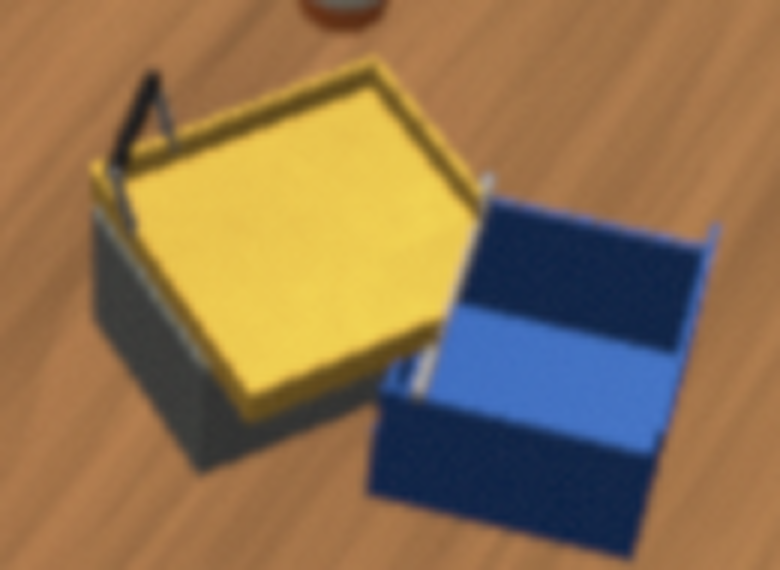

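The enlarged pictures give these crop pixels:
- **Bar ends:** top (205,533)/(325,507), scene (153,78)/(118,163).
- **Dots:** red top (513,237), scene (173,349). Green top (568,174), scene (191,411).
- **Handle:** it sits near ON.
- **Nut holes:** these are clear in both views.

```bash
python3 - <<'E'
from h import *
t=load('top0');s=load('scene0')
T=lambda x,y:(t,310+x/5,195+y/5); S=lambda x,y:(s,230+x/4.8,250+y/4.8)
TT=lambda x,y:(t,135+x/4,130+y/4); SS=lambda x,y:(s,315+x/6,155+y/6)
def p(n,*a):
    x,e=tri(*a); print(n,(x*1000).round(1),(np.array(e)*1000).round(1)); return x
r=p('red',T(513,237),S(173,349));g=p('green',T(568,174),S(191,411))
p('disc',T(590,246),S(131,388))
p('white',T(591,198),S(157,371)); 
pl=[p('plate',T(*a),S(*b)) for a,b in [((513,157),(235,388)),((680,178),(137,488)),((660,335),(34,412)),((500,318),(128,312))]]
print('platecentre',np.mean(pl,0)*1000)
ns=[(310,103),(264,270),(87,424),(300,450)]; ms=[(246,66),(136,178),(270,221),(366,313)]
for n in ns:
    best=min(ms,key=lambda m:sum(tri(T(*n),S(*m))[1])+abs(tri(T(*n),S(*m))[0][2]-.024)); p(f'nut{n}',T(*n),S(*best))
a=p('barL',TT(205,533),SS(153,78));b=p('barR',TT(325,507),SS(118,163))
p('spoutL',TT(138,254),SS(487,213));p('spoutR',TT(291,222),SS(445,322))
p('cornL',TT(32,407),SS(374,60));p('cornR',TT(450,320),SS(248,402))
d=a-b; yaw=np.arctan2(-d[0],d[1]); print('yaw',yaw, 'mid',(a+b)/2)
E
```

```text
red [ 544.1 -290.1   61.5] [1.5 1.5]
green [ 578.1 -319.6   62.3] [1.6 1.6]
disc [ 539.5 -328.7   68.4] [2.2 2.2]
white [ 559.2 -322.6  100.7] [1.6 1.6]
plate [ 589.  -291.    55.7] [3. 3.]
plate [ 578.  -378.7   60.9] [2.7 2.7]
plate [ 493.9 -368.1   56.3] [1.4 1.4]
plate [ 502.4 -282.6   57.5] [2.7 2.7]
platecentre [ 540.8437522  -330.12188326   57.57626251]
nut(310, 103) [ 621.4 -188.8   23. ] [0.9 0.9]
nut(264, 270) [ 529.8 -163.5   21.8] [1.2 1.2]
nut(87, 424) [445.9 -68.4  19.9] [1.6 1.6]
nut(300, 450) [ 433.7 -182.2   20.8] [1.8 1.8]
barL [468.  277.  177.2] [1.2 1.2]
barR [485.2 206.5 181.5] [2.6 2.6]
spoutL [653.5 341.3 108.8] [1. 1.]
spoutR [673.7 243.3 123.8] [2.5 2.5]
cornL [549.7 396.7 129.9] [0.6 0.6]
cornR [610.1 139.3 124.9] [0.4 0.4]
yaw 0.23918930953006176 mid [0.47663205 0.24178438 0.17935084]
```

```bash
cat >> h.py <<'E'
def pose():
    o=telemetry.get_obs(); q=o['tool_rot']; M=R.from_quat(q).as_matrix()
    return o['eef_pos']*1000, np.degrees(np.arctan2(M[1,0],M[0,0])), M
def plan(wps,step=45,p=None,a=None):
    """wps: [(x,y,z mm, a deg[, n rows])]; prints rows in tool axes, tool down assumed"""
    p0,a0,_=pose(); p=p0 if p is None else np.array(p,float); a=a0 if a is None else a
    rows=[]
    for w in wps:
        t=np.array(w[:3],float); da=(w[3]-a+180)%360-180
        n=w[4] if len(w)>4 else int(max(1,np.ceil(np.linalg.norm(t-p)/step),np.ceil(abs(da)/8)))
        for i in range(n):
            d=(t-p)/(n-i); r=-da/n; c,s=np.cos(np.radians(a)),np.sin(np.radians(a))
            row=[round(c*d[0]+s*d[1]),round(s*d[0]-c*d[1]),round(-d[2]),round(r,1)]
            # apply rounded
            p=p+np.array([c*row[0]+s*row[1],s*row[0]-c*row[1],-row[2]]); a-=row[3]; rows.append(row)
    print(len(rows),'rows; end',p.round(),round(a,1))
    for i in range(0,len(rows),10): print(str(rows[i:i+10]).replace(' ',''))
E
python3 - <<'E'
from h import *
print(pose()[:2]); plan([(541,-329,200,106,20)])
E
```

```text
(array([159.86062181, 473.18658975, 247.50011793]), np.float64(71.33282327123884))
20 rows; end [ 541. -329.  200.] 105.3
[[-32,31,2,np.float64(-1.7)],[-33,30,2,np.float64(-1.7)],[-34,29,2,np.float64(-1.7)],[-34,28,2,np.float64(-1.7)],[-35,27,2,np.float64(-1.7)],[-36,26,3,np.float64(-1.7)],[-37,25,2,np.float64(-1.7)],[-38,24,3,np.float64(-1.7)],[-38,22,2,np.float64(-1.7)],[-39,21,3,np.float64(-1.7)]]
[[-40,20,2,np.float64(-1.7)],[-40,19,3,np.float64(-1.7)],[-41,18,2,np.float64(-1.7)],[-41,17,3,np.float64(-1.7)],[-42,15,2,np.float64(-1.7)],[-42,14,3,np.float64(-1.7)],[-42,13,2,np.float64(-1.7)],[-43,12,3,np.float64(-1.7)],[-43,10,2,np.float64(-1.7)],[-43,9,3,np.float64(-1.7)]]
```

Emit:
{"fn": "apply_moves", "kwargs": {
  "moves": [
    [[-32,31,2,-1.7],[-33,30,2,-1.7],[-34,29,2,-1.7],[-34,28,2,-1.7],[-35,27,2,-1.7],[-36,26,3,-1.7],[-37,25,2,-1.7],[-38,24,3,-1.7],[-38,22,2,-1.7],[-39,21,3,-1.7]]
  ],
  "hand": 1
}}

```text
clock: 1.1
eef_pos: [0.3569, 0.0631, 0.2208]
tool_rot: [0.708, 0.706, -0.002, 0.001]
ft_force: [1.2, 0.5, 0.2]
grip_width: 0.0855
```

Emit:
{"fn": "apply_moves", "kwargs": {
  "moves": [
    [[-40,20,2,-1.7],[-40,19,3,-1.7],[-41,18,2,-1.7],[-41,17,3,-1.7],[-42,15,2,-1.7],[-42,14,3,-1.7],[-42,13,2,-1.7],[-43,12,3,-1.7],[-43,10,2,-1.7],[-43,9,3,-1.7]]
  ]
}}

```text
clock: 2.1
eef_pos: [0.5611, -0.3505, 0.191]
tool_rot: [0.593, 0.806, -0.002, -0.003]
ft_force: [1.0, 0.6, 0.3]
grip_width: 0.0855
```

```bash
sed -i 's/round(r,1)\]/float(round(r,1))]/' h.py; python3 - <<'E'
from h import *
p,a,M=pose(); print(p,a,M[:,2])
c=snap('top','top1'); crop(c,380,180,500,270,6.5,'t_iso1')
plan([(541,-329,130,106)])
E
```

```text
[ 561.06354615 -350.45779174  190.97581043] 107.31889407684669 [-6.50287819e-03  3.73399008e-04 -9.99978786e-01]
2 rows; end [ 541. -329.  130.] 105.9
[[17,-6,28,0.6],[16,-7,29,0.6]]
```

Emit:
{"fn": "apply_moves", "kwargs": {
  "moves": [
    [[15,-6,15,0.5],[14,-6,15,0.5],[3,-1,10,0],[1,0,10,0],[0,0,10,0],[0,0,5,0],[0,0,0,0],[0,0,0,0],[0,0,0,0],[0,0,0,0]]
  ]
}}

```text
clock: 3.15
eef_pos: [0.5414, -0.3324, 0.1141]
tool_rot: [0.603, 0.798, -0.004, -0.003]
ft_force: [0.2, 0.8, -0.6]
grip_width: 0.0855
```

```bash
python3 - <<'E'
from h import *
p,a,M=pose(); print(p,a,M[:,2])
plan([(541,-329,95,107,3)])
c=snap('scene','scene1'); crop(c,220,280,340,370,6.5,'s_iso1')
E
```

```text
[ 541.35667711 -332.40641313  114.06882218] 105.84313092795409 [-0.00970613 -0.00160038 -0.99995161]
3 rows; end [ 541. -329.   95.] 107.0
[[1,0,6,-0.4],[1,0,7,-0.4],[1,1,6,-0.4]]
```

View pics/s_iso1.png

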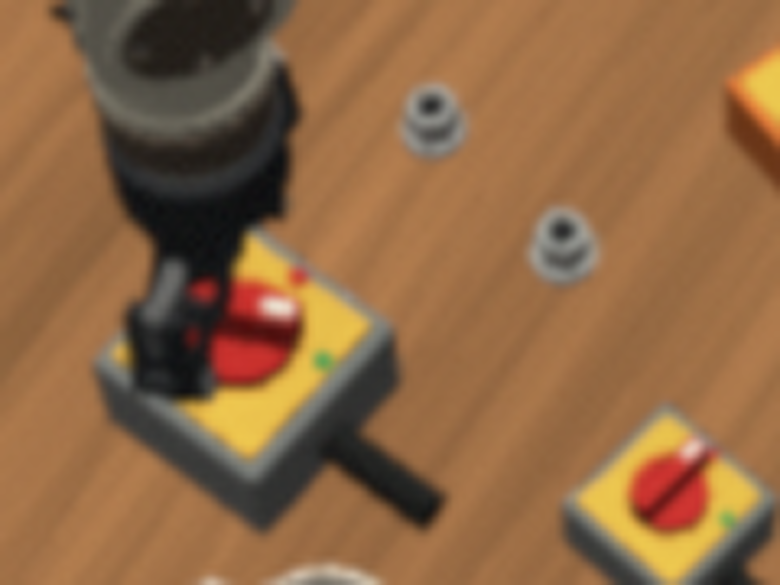

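```bash
python3 - <<'E'
from h import *
c=load('scene1')
for p in [(.554,-.376,.1),(.541,-.332,.1),(.529,-.289,.1),(.541,-.329,.102)]:
    u=proj(c,np.array(p)); print(p,((u-[220,280])*6.5).round())
E
```

```text
(0.554, -0.376, 0.1) [194. 397.]
(0.541, -0.332, 0.1) [228. 306.]
(0.529, -0.289, 0.1) [262. 220.]
(0.541, -0.329, 0.102) [232. 299.]
```

The near fingertip is at crop (180,390) and the handle centre at about (240,300), both close to the predicted positions, so the jaws straddle the grip. I'll descend and close.

Emit:
{"fn": "apply_moves", "kwargs": {
  "moves": [
    [[2,0,6,-0.5],[2,0,6,-0.5],[1,0,5,0],[0,0,2,0],[0,0,0,0],[0,0,0,0],[0,0,0,0],[0,0,0,0],[0,0,0,0],[0,0,0,0]]
  ]
}}

```text
clock: 4.2
eef_pos: [0.54, -0.3275, 0.0941]
tool_rot: [0.595, 0.803, -0.003, -0.003]
ft_force: [-0.3, 0.1, 0.5]
grip_width: 0.0855
```

Emit:
{"fn": "apply_moves", "kwargs": {
  "moves": [
    [[0,0,0,0],[0,0,0,0],[0,0,0,0],[0,0,0,0],[0,0,0,0],[0,0,0,0],[0,0,0,0],[0,0,0,0],[0,0,0,0],[0,0,0,0]]
  ],
  "hand": -1
}}

```text
clock: 5.2
eef_pos: [0.5403, -0.3279, 0.0946]
tool_rot: [0.595, 0.803, -0.003, -0.002]
ft_force: [0.6, 0.4, -0.4]
grip_width: 0.0129
```

Emit:
{"fn": "apply_moves", "kwargs": {
  "moves": [
    [[0,0,0,-7],[0,0,0,-7],[0,0,0,-7],[0,0,0,-7],[0,0,0,-7],[0,0,0,-7],[0,0,0,-7],[0,0,0,-7],[0,0,0,-4],[0,0,0,0]]
  ]
}}

```text
clock: 6.2
eef_pos: [0.5391, -0.3269, 0.0946]
tool_rot: [0.093, 0.996, -0.001, -0.005]
ft_force: [-0.3, -0.4, -0.6]
grip_width: 0.0128
```

```bash
python3 - <<'E'
from h import *
print(pose()[:2]); o=telemetry.get_obs(); print(o['ft_torque'],o['joint_pos'])
E
```

```text
(array([ 539.07879579, -326.87979208,   94.64432344]), np.float64(169.3333599150611))
[-0.17749216 -0.21526598  0.07676516] [-0.54205219  0.5999224   0.14347637  1.12188765 -0.00668085 -1.92667243]
```

Emit:
{"fn": "apply_moves", "kwargs": {
  "moves": [
    [[0,0,0,-2],[0,0,0,-2],[0,0,0,-2],[0,0,0,-2],[0,0,0,-2],[0,0,0,-2],[0,0,0,-2],[0,0,0,0],[0,0,0,0],[0,0,0,0]]
  ]
}}

```text
clock: 7.2
eef_pos: [0.5388, -0.3272, 0.0948]
tool_rot: [-0.012, 1.0, 0.001, -0.004]
ft_force: [2.0, 2.8, 1.0]
grip_width: 0.0135
```

```bash
python3 - <<'E'
from h import *
print(pose()[:2]); o=telemetry.get_obs(); print(o['ft_torque'],o['ft_force'])
E
```

```text
(array([ 538.78508773, -327.16929835,   94.83885124]), np.float64(-178.59950796940234))
[ 0.26686597 -0.26173562 -3.28952264] [1.95258159 2.81415687 0.98063807]
```

Emit:
{"fn": "apply_moves", "kwargs": {
  "moves": [
    [[0,0,0,0],[0,0,0,0],[0,0,0,0],[0,0,0,0],[0,0,0,0],[0,0,0,0],[0,0,-10,0],[0,0,-20,0],[0,0,-30,0],[0,0,-20,0]]
  ],
  "hand": 1
}}

```text
clock: 8.2
eef_pos: [0.5376, -0.3251, 0.1748]
tool_rot: [-0.024, 1.0, 0.002, -0.008]
ft_force: [0.3, -0.0, 0.6]
grip_width: 0.0856
```

```bash
python3 - <<'E'
from h import *
print(pose()[:2]); c=snap('top','top2'); d=snap('scene','scene2')
a=cv2.resize(c['color'][195:305,310:460,::-1],None,fx=2.6,fy=2.6,interpolation=cv2.INTER_CUBIC)
b=cv2.resize(d['color'][250:375,220:330,::-1],None,fx=2.6*1.1,fy=2.6*1.1,interpolation=cv2.INTER_CUBIC)
h=max(a.shape[0],b.shape[0]); m=np.zeros((h,a.shape[1]+b.shape[1],3),np.uint8); m[:a.shape[0],:a.shape[1]]=a; m[:b.shape[0],a.shape[1]:]=b
cv2.imwrite('pics/m2.png',m); print(m.shape,a.shape)
plan([(606,-200,150,193),(621,-189,75,193)])
E
```

```text
(array([ 537.55245699, -325.13861439,  174.78406569]), np.float64(-177.2337968224564))
(358, 705, 3) (286, 390, 3)
6 rows; end [ 621. -189.   75.] -167.0
[[-18,31,7,-2.6],[-20,30,7,-2.6],[-21,29,6,-2.6],[-22,27,7,-2.6],[-9,4,37,0.1],[-8,4,38,0.1]]
```

View pics/m2.png

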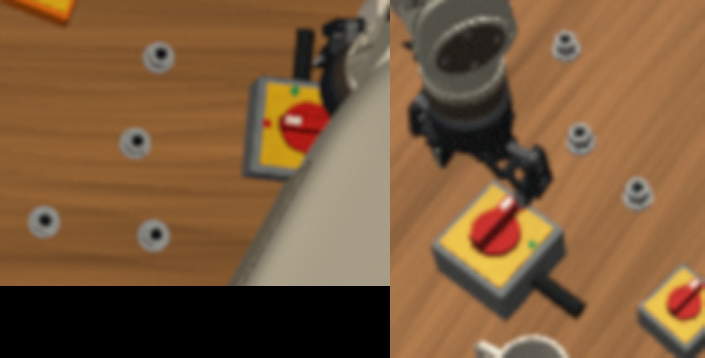

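The handle now points at the red dot (white end at (293,120), dot at (266,124)) and the nuts haven't moved. Next is nut A at (621,-189).

Emit:
{"fn": "apply_moves", "kwargs": {
  "moves": [
    [[-18,31,7,-2.5],[-20,30,7,-2.5],[-21,29,6,-2.5],[-22,27,7,-2.5],[-8,4,25,0],[-4,2,25,0],[0,0,10,0],[0,0,0,0],[0,0,0,0],[0,0,0,0]]
  ]
}}

```text
clock: 9.3
eef_pos: [0.6171, -0.1887, 0.0856]
tool_rot: [-0.114, 0.993, 0.0, -0.006]
ft_force: [-0.2, -0.1, 0.2]
grip_width: 0.0854
```

```bash
python3 - <<'E'
from h import *
p,a,M=pose(); print(p,a,M[:,2])
plan([(621,-189,60,193,1),(621,-189,23,193,3)])
E
```

```text
[ 617.07260736 -188.67382254   85.55249447] -166.91743755954 [-1.16188827e-02 -6.65311274e-04 -9.99932277e-01]
4 rows; end [ 621. -189.   23.] -167.0
[[-4,-1,26,0.1],[0,0,12,-0.0],[0,0,12,-0.0],[0,0,13,-0.0]]
```

Emit:
{"fn": "apply_moves", "kwargs": {
  "moves": [
    [[-4,-1,20,0],[0,0,18,0],[0,0,12,0],[0,0,8,0],[0,0,4,0],[0,0,0,0],[0,0,0,0],[0,0,0,0],[0,0,0,0],[0,0,0,0]]
  ]
}}

```text
clock: 10.3
eef_pos: [0.626, -0.1939, 0.0317]
tool_rot: [-0.112, 0.994, -0.003, 0.002]
ft_force: [-0.9, 0.1, 0.7]
grip_width: 0.0852
```

Emit:
{"fn": "apply_moves", "kwargs": {
  "moves": [
    [[0,0,0,0],[0,0,0,0],[0,0,0,0],[0,0,0,0],[0,0,0,0],[0,0,0,0],[0,0,0,0],[0,0,0,0],[0,0,-10,0],[0,0,-30,0]]
  ],
  "hand": -1
}}

```text
clock: 11.3
eef_pos: [0.6221, -0.1925, 0.0682]
tool_rot: [-0.112, 0.994, -0.001, -0.003]
ft_force: [0.6, 0.2, -1.3]
grip_width: 0.0209
```

```bash
python3 - <<'E'
from h import *
p,a,M=pose(); print(p,a,M[:,2])
yw=.23;X=np.array([np.cos(yw),np.sin(yw)]);Y=np.array([-X[1],X[0]])
for y in(-57,-19,19,57): print(y,(np.array([581,267])-10*X+y*Y).round())
plan([(590,-50,210,193),(603,209,190,193)])
E
```

```text
[ 622.14753001 -192.488249     68.17960143] -167.17351743627003 [-0.00518596 -0.00315208 -0.99998158]
-57 [584. 209.]
-19 [576. 246.]
19 [567. 283.]
57 [558. 320.]
11 rows; end [602. 209. 190.] -167.2
[[0,29,-28,-0.0],[0,29,-28,-0.0],[0,29,-29,-0.0],[0,30,-28,-0.0],[0,29,-29,-0.0],[-12,42,3,-0.0],[-12,42,3,-0.0],[-12,41,4,-0.0],[-11,42,3,-0.0],[-12,41,4,-0.0]]
[[-11,42,3,-0.0]]
```

Emit:
{"fn": "apply_moves", "kwargs": {
  "moves": [
    [[0,15,-40,0],[0,20,-40,0],[3,29,-35,0],[6,40,-8,0],[6,45,0,0],[6,45,0,0],[6,45,0,0],[6,45,0,0],[6,45,0,0],[3,30,0,0]]
  ]
}}

```text
clock: 12.3
eef_pos: [0.5035, 0.1559, 0.2049]
tool_rot: [-0.106, 0.994, -0.002, 0.006]
ft_force: [1.5, -0.1, -2.0]
grip_width: 0.021
```

```bash
python3 - <<'E'
from h import *
p,a,M=pose(); print(p,a,M[:,2],telemetry.get_obs()['grip_width'])
plan([(584,209,180,193),(584,209,152,193,2)])
E
```

```text
[503.45156179 155.94896726 204.93540354] -167.7899804189879 [ 0.01242806 -0.00271621 -0.99991908] 0.020968798531261938
5 rows; end [584. 209. 152.] -167.1
[[-30,12,8,-0.3],[-30,11,8,-0.3],[-30,11,9,-0.3],[0,0,14,0.1],[0,0,14,0.1]]
```

Emit:
{"fn": "apply_moves", "kwargs": {
  "moves": [
    [[-30,12,8,0],[-30,11,8,0],[-20,8,8,0],[0,0,8,0],[0,0,0,0],[0,0,0,0],[0,0,0,0],[0,0,0,0],[0,0,0,0],[0,0,0,0]]
  ]
}}

```text
clock: 13.3
eef_pos: [0.5713, 0.2082, 0.178]
tool_rot: [-0.11, 0.994, -0.001, 0.007]
ft_force: [0.1, -0.8, -0.9]
grip_width: 0.0209
```

```bash
python3 - <<'E'
from h import *
p,a,M=pose(); print(p,a,M[:,2],telemetry.get_obs()['grip_width'])
plan([(584,209,150,193,3)])
E
```

```text
[571.29693834 208.22957751 177.99628333] -167.3498258338367 [ 0.01335762 -0.00148036 -0.99990969] 0.020929248823225832
3 rows; end [584. 209. 150.] -167.0
[[-4,-1,9,-0.1],[-4,-1,9,-0.1],[-5,0,10,-0.1]]
```

Emit:
{"fn": "apply_moves", "kwargs": {
  "moves": [
    [[-4,-1,9,0],[-4,-1,9,0],[-3,0,7,0],[0,0,3,0],[0,0,0,0],[0,0,0,0],[0,0,0,0],[0,0,0,0],[0,0,0,0],[0,0,0,0]]
  ]
}}

```text
clock: 14.3
eef_pos: [0.5839, 0.2085, 0.1476]
tool_rot: [-0.11, 0.994, -0.001, 0.007]
ft_force: [0.3, -0.2, -1.5]
grip_width: 0.0208
```

Emit:
{"fn": "apply_moves", "kwargs": {
  "moves": [
    [[0,0,0,0],[0,0,0,0],[0,0,0,0],[0,0,0,0],[0,0,0,0],[0,0,-10,0],[0,0,-20,0],[0,0,-30,0],[0,0,-20,0],[0,0,0,0]]
  ],
  "hand": 0
}}

```text
clock: 15.3
eef_pos: [0.5828, 0.2086, 0.2332]
tool_rot: [-0.11, 0.994, -0.001, 0.007]
ft_force: [0.3, 1.1, -0.4]
grip_width: 0.0426
```

```bash
python3 - <<'E'
from h import *
p,a,M=pose(); print(p,a,M[:,2])
c=snap('top','top3'); crop(c,135,130,255,280,4,'t_tray3')
plan([(560,20,220,193),(530,-163,120,193)])
E
```

```text
[582.76993754 208.64806914 233.21067375] -167.36401732605174 [ 1.45111724e-02 -9.92242187e-04 -9.99894215e-01]
10 rows; end [ 530. -163.  120.] -166.9
[[13,-36,2,-0.1],[13,-36,2,-0.1],[12,-36,3,-0.1],[13,-35,2,-0.1],[13,-36,3,-0.1],[14,-34,20,0.0],[14,-34,20,0.0],[14,-34,20,0.0],[14,-35,20,0.0],[14,-34,20,0.0]]
```

Emit:
{"fn": "apply_moves", "kwargs": {
  "moves": [
    [[13,-36,2,0],[13,-36,2,0],[12,-36,3,0],[13,-35,2,0],[13,-36,3,0],[14,-34,20,0],[14,-34,20,0],[14,-34,20,0],[12,-28,20,0],[4,-10,10,0]]
  ],
  "hand": 0.6
}}

```text
clock: 16.35
eef_pos: [0.5284, -0.1385, 0.1157]
tool_rot: [-0.113, 0.994, -0.0, 0.001]
ft_force: [0.0, -0.1, -0.4]
grip_width: 0.0686
```

```bash
python3 - <<'E'
from h import *
p,a,M=pose(); print(p,a,M[:,2])
plan([(530,-163,70,193,3),(530,-163,26,193,5)])
E
```

```text
[ 528.40923889 -138.54989926  115.71274772] -166.969242547195 [ 2.89952591e-03 -2.14598442e-04 -9.99995773e-01]
8 rows; end [ 530. -163.   26.] -167.0
[[1,-8,15,0.0],[1,-8,15,0.0],[2,-8,16,0.0],[0,0,9,0.0],[0,0,9,0.0],[0,0,9,0.0],[0,0,8,0.0],[0,0,9,0.0]]
```

Emit:
{"fn": "apply_moves", "kwargs": {
  "moves": [
    [[1,-9,15,0],[1,-9,15,0],[1,-6,15,0],[0,0,10,0],[0,0,9,0],[0,0,9,0],[0,0,8,0],[0,0,7,0],[0,0,0,0],[0,0,0,0]]
  ]
}}

```text
clock: 17.35
eef_pos: [0.5276, -0.1603, 0.0181]
tool_rot: [-0.114, 0.994, 0.003, -0.002]
ft_force: [0.4, -0.4, 0.8]
grip_width: 0.068
```

```bash
python3 - <<'E'
from h import *
p,a,M=pose(); print(p,a,M[:,2])
plan([(530,-163,26,193,2)])
E
```

```text
[ 527.5660276  -160.32268313   18.07091498] -166.9362626786333 [-0.00458152  0.00456712 -0.99997908]
2 rows; end [ 530. -163.   26.] -166.9
[[-1,-2,-4,0.0],[-1,-1,-4,0.0]]
```

Emit:
{"fn": "apply_moves", "kwargs": {
  "moves": [
    [[-2,-2,-6,0],[0,0,0,0],[0,0,0,0],[0,0,0,0],[0,0,0,0],[0,0,0,0],[0,0,0,0],[0,0,0,0],[0,0,-10,0],[0,0,-30,0]]
  ],
  "hand": -1
}}

```text
clock: 18.35
eef_pos: [0.5277, -0.1614, 0.0634]
tool_rot: [-0.114, 0.994, 0.004, -0.005]
ft_force: [-0.3, 0.2, -0.9]
grip_width: 0.0203
```

```bash
python3 - <<'E'
from h import *
p,a,M=pose(); print(p,a,M[:,2],telemetry.get_obs()['grip_width'])
plan([(548,0,205,193),(576,246,205,193)],50)
E
```

```text
[ 527.66840491 -161.43809884   63.36739643] -166.9478730206921 [-0.01112672  0.00653406 -0.99991675] 0.020337869492506887
10 rows; end [576. 246. 205.] -166.9
[[-11,31,-28,0.0],[-11,30,-28,0.0],[-11,31,-29,0.0],[-12,30,-28,0.0],[-11,31,-29,0.0],[-17,47,0,0.0],[-17,46,0,0.0],[-16,47,0,0.0],[-17,46,0,0.0],[-16,47,0,0.0]]
```

Emit:
{"fn": "apply_moves", "kwargs": {
  "moves": [
    [[-11,31,-28,0],[-11,30,-28,0],[-11,31,-29,0],[-12,30,-28,0],[-12,35,-28,0],[-17,46,0,0],[-17,46,0,0],[-16,46,0,0],[-15,42,0,0],[-7,20,0,0]]
  ]
}}

```text
clock: 19.35
eef_pos: [0.5796, 0.2239, 0.2252]
tool_rot: [-0.108, 0.994, 0.004, 0.003]
ft_force: [-0.1, -0.7, -0.8]
grip_width: 0.0205
```

```bash
python3 - <<'E'
from h import *
p,a,M=pose(); print(p,a,M[:,2],telemetry.get_obs()['grip_width'])
plan([(576,246,180,193,3),(576,246,145,193,4)],50)
E
```

```text
[579.58127565 223.92044571 225.20050433] -167.56312078331788 [ 0.00563219  0.00836545 -0.99994915] 0.02047377218117477
7 rows; end [576. 246. 145.] -167.0
[[0,7,15,-0.2],[-1,8,15,-0.2],[0,7,15,-0.2],[0,0,9,0.0],[0,0,9,0.0],[0,0,9,0.0],[0,0,8,0.0]]
```

Emit:
{"fn": "apply_moves", "kwargs": {
  "moves": [
    [[0,8,14,0],[-1,8,14,0],[0,6,14,0],[0,0,10,0],[0,0,9,0],[0,0,7,0],[0,0,5,0],[0,0,0,0],[0,0,0,0],[0,0,0,0]]
  ]
}}

```text
clock: 20.35
eef_pos: [0.5762, 0.2492, 0.1507]
tool_rot: [-0.11, 0.994, 0.004, 0.004]
ft_force: [0.2, -0.1, -0.2]
grip_width: 0.0199
```

Emit:
{"fn": "apply_moves", "kwargs": {
  "moves": [
    [[0,0,0,0],[0,0,0,0],[0,0,0,0],[0,0,0,0],[0,0,0,0],[0,0,-10,0],[0,0,-20,0],[0,0,-30,0],[0,0,-20,0],[0,0,0,0]]
  ],
  "hand": 0
}}

```text
clock: 21.35
eef_pos: [0.5762, 0.2488, 0.2378]
tool_rot: [-0.11, 0.994, 0.005, 0.006]
ft_force: [0.1, -0.1, -0.5]
grip_width: 0.0424
```

```bash
python3 - <<'E'
from h import *
p,a,M=pose(); print(p,a,M[:,2])
c=snap('scene','scene4'); crop(c,240,155,440,305,4,'s4')
plan([(500,100,200,193),(446,-68,100,193)])
E
```

```text
[576.17183851 248.79154414 237.82845558] -167.40842361964263 [ 0.01146064  0.01056951 -0.99987846]
9 rows; end [446. -68. 100.] -167.0
[[27,-32,9,-0.1],[26,-32,9,-0.1],[27,-32,9,-0.1],[27,-32,9,-0.1],[18,-30,20,-0.0],[18,-30,20,-0.0],[18,-31,20,-0.0],[18,-30,20,-0.0],[18,-31,20,-0.0]]
```

View pics/s4.png

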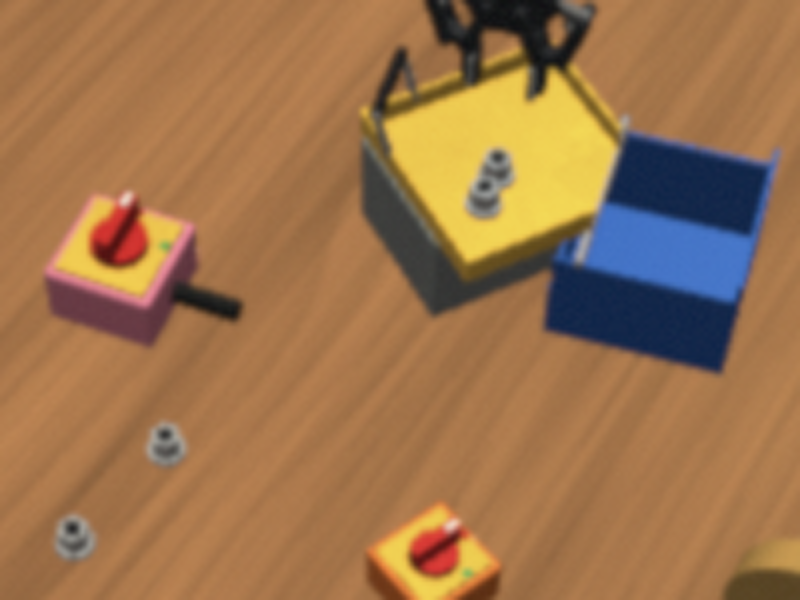

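Both nuts stand upright in the tray (crop (485,195), (498,165)), and the other two are unmoved. Next is nut C at (446,-68).

Emit:
{"fn": "apply_moves", "kwargs": {
  "moves": [
    [[27,-32,9,0],[26,-32,9,0],[27,-32,9,0],[27,-32,9,0],[18,-32,20,0],[18,-32,20,0],[18,-32,20,0],[16,-30,15,0],[8,-15,10,0],[0,0,0,0]]
  ],
  "hand": 0.6
}}

```text
clock: 22.4
eef_pos: [0.4425, -0.0614, 0.0947]
tool_rot: [-0.112, 0.994, 0.006, -0.002]
ft_force: [-0.9, -0.2, 0.0]
grip_width: 0.0686
```

```bash
python3 - <<'E'
from h import *
p,a,M=pose(); print(p,a,M[:,2])
plan([(446,-69,60,193,3),(446,-69,24,193,4)])
E
```

```text
[442.45874102 -61.35072426  94.69729574] -167.1899147408641 [-0.00433115  0.01100361 -0.99993008]
7 rows; end [446. -69.  24.] -166.9
[[-1,-3,12,-0.1],[0,-3,11,-0.1],[-1,-2,12,-0.1],[0,0,9,0.0],[0,0,9,0.0],[0,0,9,0.0],[0,0,9,0.0]]
```

Emit:
{"fn": "apply_moves", "kwargs": {
  "moves": [
    [[-1,-4,12,0],[-1,-3,11,0],[-1,-2,11,0],[0,0,9,0],[0,0,9,0],[0,0,8,0],[0,0,6,0],[0,0,0,0],[0,0,0,0],[0,0,0,0]]
  ]
}}

```text
clock: 23.4
eef_pos: [0.4471, -0.0659, 0.0231]
tool_rot: [-0.113, 0.994, 0.007, -0.002]
ft_force: [0.6, -0.7, -0.3]
grip_width: 0.0679
```

```bash
python3 - <<'E'
from h import *
p,a,M=pose(); print(p,a,M[:,2])
plan([(446,-69,24,193,1)])
E
```

```text
[447.06243162 -65.91979543  23.14284054] -167.01164407848844 [-0.00601942  0.01305987 -0.9998966 ]
1 rows; end [446. -69.  24.] -167.0
[[2,-3,-1,-0.0]]
```

Emit:
{"fn": "apply_moves", "kwargs": {
  "moves": [
    [[1,-2,-1,0],[0,0,0,0],[0,0,0,0],[0,0,0,0],[0,0,0,0],[0,0,0,0],[0,0,0,0],[0,0,0,0],[0,0,-10,0],[0,0,-30,0]]
  ],
  "hand": -1
}}

```text
clock: 24.4
eef_pos: [0.4438, -0.0685, 0.0633]
tool_rot: [-0.113, 0.994, 0.008, -0.006]
ft_force: [1.2, 1.0, -0.9]
grip_width: 0.0219
```

```bash
python3 - <<'E'
from h import *
p,a,M=pose(); print(p,a,M[:,2],telemetry.get_obs()['grip_width'])
plan([(500,60,205,193,4),(567,283,205,193,6)],50)
E
```

```text
[443.75127024 -68.53380119  63.3441301 ] -167.03058545602585 [-0.01286128  0.01405438 -0.99981851] 0.021943173295273257
10 rows; end [567. 283. 205.] -167.0
[[-21,28,-35,-0.0],[-21,28,-36,-0.0],[-21,28,-35,-0.0],[-21,29,-36,-0.0],[-19,34,0,-0.0],[-19,34,0,-0.0],[-19,33,0,-0.0],[-19,34,0,-0.0],[-19,33,0,-0.0],[-20,34,0,-0.0]]
```

Emit:
{"fn": "apply_moves", "kwargs": {
  "moves": [
    [[-23,26,-35,0],[-23,26,-36,0],[-23,26,-35,0],[-23,28,-30,0],[-20,34,0,0],[-20,34,0,0],[-19,34,0,0],[-19,34,0,0],[-17,33,0,0],[-10,20,0,0]]
  ]
}}

```text
clock: 25.4
eef_pos: [0.5771, 0.2704, 0.2195]
tool_rot: [-0.108, 0.994, 0.008, -0.0]
ft_force: [0.5, -0.3, -0.0]
grip_width: 0.0216
```

```bash
python3 - <<'E'
from h import *
p,a,M=pose(); print(p,a,M[:,2],telemetry.get_obs()['grip_width'])
plan([(567,286,180,193,3),(567,286,145,193,4)],50)
E
```

```text
[577.12046641 270.35727872 219.52819334] -167.5748697985712 [-0.00217955  0.01598701 -0.99986982] 0.021580207748590822
7 rows; end [568. 286. 145.] -167.0
[[2,6,13,-0.2],[2,6,13,-0.2],[2,5,14,-0.2],[0,0,9,0.0],[0,0,9,0.0],[0,0,8,0.0],[0,0,9,0.0]]
```

Emit:
{"fn": "apply_moves", "kwargs": {
  "moves": [
    [[2,5,13,0],[2,5,13,0],[2,4,12,0],[0,0,9,0],[0,0,9,0],[0,0,8,0],[0,0,5,0],[0,0,0,0],[0,0,0,0],[0,0,0,0]]
  ]
}}

```text
clock: 26.4
eef_pos: [0.5681, 0.2872, 0.1487]
tool_rot: [-0.11, 0.994, 0.008, 0.0]
ft_force: [0.8, -1.3, -1.6]
grip_width: 0.0218
```

Emit:
{"fn": "apply_moves", "kwargs": {
  "moves": [
    [[0,0,0,0],[0,0,0,0],[0,0,0,0],[0,0,0,0],[0,0,0,0],[0,0,-10,0],[0,0,-20,0],[0,0,-30,0],[0,0,-20,0],[0,0,0,0]]
  ],
  "hand": 0
}}

```text
clock: 27.4
eef_pos: [0.5688, 0.2862, 0.2359]
tool_rot: [-0.11, 0.994, 0.009, 0.002]
ft_force: [0.7, 0.4, -0.2]
grip_width: 0.0428
```

```bash
python3 - <<'E'
from h import *
p,a,M=pose(); print(p,a,M[:,2])
c=snap('scene','scene5'); crop(c,240,155,440,305,4,'s5')
plan([(500,50,220,193),(434,-182,100,193)],48)
E
```

```text
[568.82209046 286.2028694  235.91553998] -167.36854517713715 [ 0.00255303  0.01830281 -0.99982923]
12 rows; end [ 434. -183.  100.] -166.8
[[20,-36,2,-0.1],[20,-36,2,-0.1],[20,-36,3,-0.1],[20,-36,2,-0.1],[20,-35,3,-0.1],[19,-36,2,-0.1],[20,-35,20,0.0],[20,-35,20,0.0],[19,-35,20,0.0],[20,-35,20,0.0]]
[[19,-35,20,0.0],[20,-36,20,0.0]]
```

Emit:
{"fn": "apply_moves", "kwargs": {
  "moves": [
    [[20,-40,2,0],[20,-42,2,0],[22,-44,3,0],[23,-44,2,0],[23,-42,10,0],[23,-42,20,0],[23,-42,25,0],[23,-42,25,0],[20,-40,20,0],[12,-25,10,0]]
  ],
  "hand": 0.6
}}

```text
clock: 28.45
eef_pos: [0.4498, -0.1439, 0.1012]
tool_rot: [-0.115, 0.993, 0.01, -0.002]
ft_force: [0.5, 0.4, 0.4]
grip_width: 0.0684
```

```bash
python3 - <<'E'
from h import *
p,a,M=pose(); print(p,a,M[:,2])
plan([(434,-182,60,193,3),(434,-182,24,193,4)])
E
```

```text
[ 449.79144737 -143.86591888  101.20297511] -166.7540665196312 [-0.00714915  0.01844061 -0.9998044 ]
7 rows; end [ 434. -182.   24.] -167.1
[[8,-11,14,0.1],[8,-11,14,0.1],[8,-12,13,0.1],[0,0,9,-0.0],[0,0,9,-0.0],[0,0,9,-0.0],[0,0,9,-0.0]]
```

Emit:
{"fn": "apply_moves", "kwargs": {
  "moves": [
    [[8,-12,12,0],[7,-12,12,0],[5,-8,10,0],[0,-2,8,0],[0,0,8,0],[0,0,7,0],[0,0,6,0],[0,0,0,0],[0,0,0,0],[0,0,0,0]]
  ]
}}

```text
clock: 29.45
eef_pos: [0.4313, -0.1811, 0.0283]
tool_rot: [-0.114, 0.993, 0.012, -0.007]
ft_force: [-0.2, -0.1, -0.2]
grip_width: 0.0685
```

```bash
python3 - <<'E'
from h import *
p,a,M=pose(); print(p,a,M[:,2])
plan([(434,-182,24,193,1)])
E
```

```text
[ 431.26687759 -181.09346783   28.28625934] -166.94786903581146 [-0.01649344  0.02291218 -0.99960142]
1 rows; end [ 434. -183.   24.] -167.0
[[-2,-2,4,0.1]]
```

Emit:
{"fn": "apply_moves", "kwargs": {
  "moves": [
    [[-2,-1,4,0],[0,0,0,0],[0,0,0,0],[0,0,0,0],[0,0,0,0],[0,0,0,0],[0,0,0,0],[0,0,0,0],[0,0,-10,0],[0,0,-30,0]]
  ],
  "hand": -1
}}

```text
clock: 30.45
eef_pos: [0.4318, -0.1813, 0.063]
tool_rot: [-0.114, 0.993, 0.014, -0.01]
ft_force: [-0.6, -0.4, 0.1]
grip_width: 0.0214
```

```bash
python3 - <<'E'
from h import *
p,a,M=pose(); print(p,a,M[:,2],telemetry.get_obs()['grip_width'])
plan([(500,60,210,193,5),(558,322,205,193,6)],50)
E
```

```text
[ 431.79834641 -181.31124727   62.95575344] -166.9349338789118 [-0.02241132  0.02548968 -0.99942384] 0.021358995141924495
11 rows; end [558. 322. 205.] -166.9
[[-24,44,-29,0.0],[-24,44,-30,0.0],[-24,44,-29,0.0],[-24,44,-30,0.0],[-25,44,-29,0.0],[-19,40,1,0.0],[-19,40,1,0.0],[-19,40,1,0.0],[-20,41,1,0.0],[-19,40,0,0.0]]
[[-20,41,1,0.0]]
```

Emit:
{"fn": "apply_moves", "kwargs": {
  "moves": [
    [[-24,32,-30,0],[-24,32,-30,0],[-24,32,-30,0],[-24,34,-28,0],[-24,36,-20,0],[-22,44,0,0],[-22,44,0,0],[-22,44,0,0],[-22,44,0,0],[-20,44,0,0]]
  ]
}}

```text
clock: 31.45
eef_pos: [0.5767, 0.2442, 0.2257]
tool_rot: [-0.106, 0.994, 0.013, -0.002]
ft_force: [1.0, -0.4, -0.4]
grip_width: 0.0209
```

```bash
python3 - <<'E'
from h import *
p,a,M=pose(); print(p,a,M[:,2],telemetry.get_obs()['grip_width'])
plan([(558,322,190,193,4),(558,322,145,193,4)],50)
E
```

```text
[576.70139374 244.22111868 225.74104045] -167.87264971483904 [-0.00673796  0.02460137 -0.99967463] 0.020873893804370144
8 rows; end [558. 322. 145.] -167.1
[[0,20,9,-0.2],[1,20,9,-0.2],[0,20,9,-0.2],[1,20,9,-0.2],[0,0,11,-0.0],[0,0,11,-0.0],[0,0,11,-0.0],[0,0,12,-0.0]]
```

Emit:
{"fn": "apply_moves", "kwargs": {
  "moves": [
    [[0,20,5,0],[1,20,6,0],[0,18,8,0],[0,10,12,0],[0,2,12,0],[0,0,12,0],[0,0,10,0],[0,0,6,0],[0,0,0,0],[0,0,0,0]]
  ]
}}

```text
clock: 32.45
eef_pos: [0.5592, 0.3207, 0.1525]
tool_rot: [-0.108, 0.994, 0.012, -0.003]
ft_force: [-0.2, -0.2, 0.6]
grip_width: 0.021
```

```bash
python3 - <<'E'
from h import *
p,a,M=pose(); print(p,a,M[:,2],telemetry.get_obs()['grip_width'])
plan([(558,322,146,193,1)],50)
E
```

```text
[559.23490517 320.65908422 152.52068782] -167.54977135210976 [-0.00765785  0.02327182 -0.99969984] 0.020982769858221714
1 rows; end [558. 322. 146.] -167.0
[[1,2,7,-0.5]]
```

Emit:
{"fn": "apply_moves", "kwargs": {
  "moves": [
    [[0,0,5,0],[0,0,0,0],[0,0,0,0],[0,0,0,0],[0,0,0,0],[0,0,-15,0],[0,0,-30,0],[0,0,-30,0],[0,0,-25,0],[0,0,-10,0]]
  ],
  "hand": 0
}}

```text
clock: 33.45
eef_pos: [0.5599, 0.3176, 0.2612]
tool_rot: [-0.108, 0.994, 0.012, -0.003]
ft_force: [1.3, 1.2, -0.2]
grip_width: 0.0427
```

```bash
python3 - <<'E'
from h import *
p,a,M=pose(); print(p,a,M[:,2])
plan([(477,242,255,193,4)])
E
```

```text
[559.89339299 317.56240504 261.17361131] -167.58120921873686 [-0.00796541  0.02313635 -0.99970059]
4 rows; end [477. 242. 255.] -167.2
[[24,-14,2,-0.1],[24,-14,1,-0.1],[25,-14,2,-0.1],[24,-14,1,-0.1]]
```

Emit:
{"fn": "apply_moves", "kwargs": {
  "moves": [
    [[24,-14,2,0],[24,-14,1,0],[24,-14,2,0],[16,-10,2,0],[6,-3,2,0],[0,0,0,0],[0,0,0,0],[0,0,0,0],[0,0,0,0],[0,0,0,0]]
  ],
  "hand": 0.2
}}

```text
clock: 34.45
eef_pos: [0.4802, 0.2448, 0.2489]
tool_rot: [-0.109, 0.994, 0.013, -0.001]
ft_force: [0.3, 1.1, -0.2]
grip_width: 0.0513
```

```bash
python3 - <<'E'
from h import *
p,a,M=pose(); print(p,a,M[:,2])
plan([(477,242,182,193,5)])
c=snap('top','top6'); d=snap('scene','scene6')
A=cv2.resize(c['color'][110:310,110:410,::-1],None,fx=1.5,fy=1.5,interpolation=cv2.INTER_CUBIC)
B=cv2.resize(d['color'][110:310,230:430,::-1],None,fx=3,fy=3,interpolation=cv2.INTER_CUBIC)[:,:550] if 0 else cv2.resize(d['color'][130:310,240:440,::-1],None,fx=1.75,fy=1.75,interpolation=cv2.INTER_CUBIC)
A=cv2.resize(c['color'][110:310,110:410,::-1],None,fx=1.5,fy=1.5)
T=cv2.resize(c['color'][120:290,130:265,::-1],None,fx=3.3,fy=3.3,interpolation=cv2.INTER_CUBIC)
m=np.zeros((600,800,3),np.uint8); m[:T.shape[0],:T.shape[1]]=T; m[:315,450:800]=B
C=cv2.resize(c['color'][160:320,300:470,::-1],None,fx=1.6,fy=1.6); m[330:330+C.shape[0],460:460+C.shape[1]]=C
cv2.imwrite('pics/m6.png',m)
E
```

```text
[480.17092721 244.81691405 248.87981582] -167.44199627059677 [-0.00416489  0.02576808 -0.99965927]
5 rows; end [477. 242. 182.] -166.9
[[1,0,13,-0.1],[1,-1,13,-0.1],[1,0,14,-0.1],[0,-1,13,-0.1],[1,0,14,-0.1]]
```

View pics/m6.png

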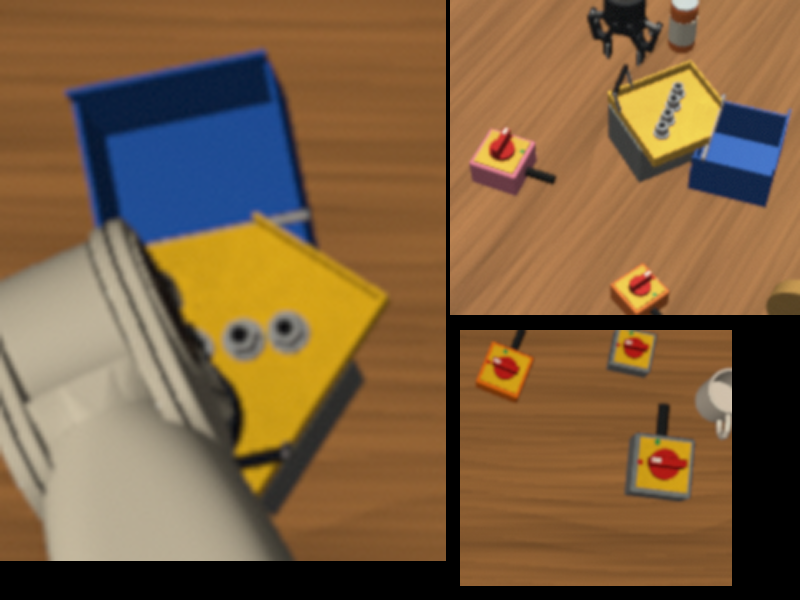

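All four nuts are in the tray, the bench is clear of nuts and the isolator is at OFF. I'll descend onto the bar.

Emit:
{"fn": "apply_moves", "kwargs": {
  "moves": [
    [[1,-1,12,0],[1,-1,12,0],[1,-1,12,0],[0,-1,12,0],[0,0,10,0],[0,0,5,0],[0,0,0,0],[0,0,0,0],[0,0,0,0],[0,0,0,0]]
  ]
}}

```text
clock: 35.55
eef_pos: [0.4799, 0.2434, 0.185]
tool_rot: [-0.11, 0.994, 0.014, 0.001]
ft_force: [0.1, -0.2, -0.7]
grip_width: 0.0511
```

```bash
python3 - <<'E'
from h import *
p,a,M=pose(); print(p,a,M[:,2])
plan([(477,242,178,193.2,1)])
E
```

```text
[479.85839857 243.36427854 184.98586705] -167.40578362728013 [-5.19670455e-04  2.76982165e-02 -9.99616196e-01]
1 rows; end [477. 242. 178.] -166.8
[[3,-1,7,-0.6]]
```

Emit:
{"fn": "apply_moves", "kwargs": {
  "moves": [
    [[2,-1,5,0],[1,0,2,0],[0,0,0,0],[0,0,0,0],[0,0,0,0],[0,0,0,0],[0,0,0,0],[0,0,0,0],[0,0,0,0],[0,0,0,0]]
  ],
  "hand": -1
}}

```text
clock: 36.55
eef_pos: [0.4739, 0.2413, 0.1783]
tool_rot: [-0.11, 0.994, 0.014, -0.001]
ft_force: [-0.5, -0.3, 0.4]
grip_width: 0.0097
```

```bash
python3 - <<'E'
from h import *
p,a,M=pose(); o=telemetry.get_obs(); print(p,a,M[:,2],o['grip_width'],o['ft_force'],o['ft_torque'])
yw=.23; X=np.array([np.cos(yw),np.sin(yw)])
# hinge from current bar
off=p-np.array([0,0,0]); 
def bar(th):
    x=-190*np.cos(th)+70*np.sin(th); z=70*np.cos(th)+190*np.sin(th)
    return np.r_[(x+190)*X, z-70]
w=[]; N=40
for i in range(1,N+1):
    th=1.0*i/N; w.append((*(p+bar(th)),a,1))
plan(w); print(p+bar(1.0))
E
```

```text
[473.92210548 241.3351689  178.28968071] -167.31316113287826 [-0.00553625  0.02751261 -0.99960613] 0.009696188997664758 [-0.47743846 -0.32621943  0.43723007] [-0.00651166  0.0911048   0.18180368]
40 rows; end [616. 274. 306.] -167.3
[[-2,0,-5,-0.0],[-2,0,-4,-0.0],[-2,0,-5,-0.0],[-2,0,-5,-0.0],[-2,0,-4,-0.0],[-3,0,-5,-0.0],[-2,0,-4,-0.0],[-3,0,-4,-0.0],[-2,0,-5,-0.0],[-3,0,-4,-0.0]]
[[-3,0,-4,-0.0],[-3,0,-4,-0.0],[-3,0,-4,-0.0],[-4,0,-4,-0.0],[-3,0,-4,-0.0],[-3,0,-3,-0.0],[-4,0,-4,-0.0],[-3,0,-4,-0.0],[-4,0,-3,-0.0],[-4,0,-4,-0.0]]
[[-4,1,-3,-0.0],[-4,0,-3,-0.0],[-4,0,-3,-0.0],[-4,0,-3,-0.0],[-4,0,-3,-0.0],[-4,0,-3,-0.0],[-4,0,-2,-0.0],[-5,0,-3,-0.0],[-4,0,-2,-0.0],[-5,0,-3,-0.0]]
[[-4,0,-2,-0.0],[-5,0,-2,-0.0],[-4,0,-2,-0.0],[-5,0,-2,-0.0],[-5,0,-2,-0.0],[-5,0,-1,-0.0],[-5,0,-2,-0.0],[-4,0,-1,-0.0],[-5,0,-2,-0.0],[-5,0,-1,-0.0]]
[616.31646426 274.67586284 305.99032923]
```

Emit:
{"fn": "apply_moves", "kwargs": {
  "moves": [
    [[-2,0,-5,0],[-2,0,-4,0],[-2,0,-5,0],[-2,0,-5,0],[-2,0,-4,0],[-3,0,-5,0],[-2,0,-4,0],[-3,0,-4,0],[-2,0,-5,0],[-3,0,-4,0]]
  ]
}}

```text
clock: 37.55
eef_pos: [0.4946, 0.2462, 0.2213]
tool_rot: [-0.111, 0.994, 0.014, -0.008]
ft_force: [-3.4, 2.7, -5.6]
grip_width: 0.0096
```

```bash
cat > lift.py <<'E'
from h import *
import sys
p,a,M=pose(); o=telemetry.get_obs(); print(p,a,M[:,2],o['grip_width'],o['ft_force'].round(1))
yw=.23; X=np.array([np.cos(yw),np.sin(yw)]); p0=np.array([474,241.3,178.3])
def bar(th):
    x=-190*np.cos(th)+70*np.sin(th); z=70*np.cos(th)+190*np.sin(th)
    return np.r_[(x+190)*X, z-70]
d=p-p0; x=d[:2]@X-190; z=d[2]+70
th=np.arctan2(70,-190)-np.arctan2(z,x); print('theta',th,'radius',np.hypot(x,z),'lat',d[:2]@[-X[1],X[0]])
to=float(sys.argv[1]); n=int(sys.argv[2])
plan([(*(p0+bar(th+(to-th)*i/n)),193.2,1) for i in range(1,n+1)])
E
python3 lift.py 0.6 10
```

```text
[494.64748248 246.24538305 221.33678091] -167.19844838027183 [-0.01864294  0.02678786 -0.99946728] 0.009590563510573089 [-3.4  2.7 -5.6]
theta 0.23715964245059595 radius 203.12612593830917 lat 0.10799136060651203
10 rows; end [544. 258. 273.] -166.8
[[-5,0,-6,-0.4],[-4,0,-6,0.0],[-5,0,-5,0.0],[-5,0,-6,0.0],[-5,0,-5,0.0],[-5,0,-5,0.0],[-5,0,-5,0.0],[-6,0,-5,0.0],[-6,0,-5,0.0],[-5,0,-4,0.0]]
```

Emit:
{"fn": "apply_moves", "kwargs": {
  "moves": [
    [[-5,0,-6,0],[-4,0,-6,0],[-5,0,-5,0],[-5,0,-6,0],[-5,0,-5,0],[-5,0,-5,0],[-5,0,-5,0],[-6,0,-5,0],[-6,0,-5,0],[-5,0,-4,0]]
  ]
}}

```text
clock: 38.55
eef_pos: [0.5468, 0.2587, 0.2782]
tool_rot: [-0.112, 0.993, 0.017, -0.01]
ft_force: [-0.9, 3.7, -5.1]
grip_width: 0.0094
```

```bash
python3 lift.py 1.02 10
```

```text
[546.81980417 258.73634577 278.23263652] -167.08038714803013 [-0.02339788  0.03058181 -0.99925837] 0.009426219021536291 [-0.9  3.7 -5.1]
theta 0.6223676192717478 radius 205.25676371712171 lat 0.3759053069469432
10 rows; end [620. 276. 307.] -166.8
[[-8,0,-2,-0.3],[-7,0,-4,0.0],[-7,0,-4,0.0],[-8,0,-4,0.0],[-7,0,-3,0.0],[-7,0,-3,0.0],[-8,0,-2,0.0],[-8,0,-3,0.0],[-7,0,-2,0.0],[-8,0,-2,0.0]]
```

Emit:
{"fn": "apply_moves", "kwargs": {
  "moves": [
    [[-8,0,-3,0],[-7,0,-4,0],[-7,0,-4,0],[-8,0,-4,0],[-7,0,-3,0],[-7,0,-3,0],[-8,0,-2,0],[-8,0,-3,0],[-7,0,-2,0],[-7,0,-2,0]]
  ]
}}

```text
clock: 39.55
eef_pos: [0.6218, 0.2766, 0.3128]
tool_rot: [-0.113, 0.993, 0.018, -0.011]
ft_force: [-2.7, 4.4, -6.7]
grip_width: 0.0096
```

Emit:
{"fn": "apply_moves", "kwargs": {
  "moves": [
    [[0,0,0,0],[0,0,0,0],[0,0,0,0],[0,0,0,0],[0,0,0,0],[0,0,0,0],[0,0,0,0],[0,0,0,0],[0,0,0,0],[0,0,0,0]]
  ]
}}

```text
clock: 40.55
eef_pos: [0.6222, 0.2768, 0.3128]
tool_rot: [-0.113, 0.993, 0.018, -0.01]
ft_force: [-2.5, 2.4, -4.2]
grip_width: 0.0095
```

```bash
python3 lift.py 0.65 10; python3 - <<'E'
from h import *
c=snap('top','top7'); d=snap('scene','scene7')
m=np.zeros((560,800,3),np.uint8)
m[:490,:390]=cv2.resize(c['color'][115:278,130:260,::-1],(390,490),interpolation=cv2.INTER_CUBIC)
m[:400,400:800]=cv2.resize(d['color'][130:260,315:445,::-1],(400,400),interpolation=cv2.INTER_CUBIC)
cv2.imwrite('pics/m7.png',m)
E
```

```text
[622.20445707 276.78756851 312.84790462] -166.96827279842796 [-0.02472305  0.03268939 -0.99915973] 0.009548114603011401 [-2.5  2.4 -4.2]
theta 1.0359778311708165 radius 207.97644548909147 lat 0.765767802938772
10 rows; end [553. 260. 279.] -166.8
[[7,-1,7,-0.2],[7,0,2,0.0],[8,0,2,0.0],[7,0,2,0.0],[8,0,3,0.0],[7,0,3,0.0],[7,0,3,0.0],[7,0,4,0.0],[7,0,4,0.0],[6,0,4,0.0]]
```

View pics/m7.png

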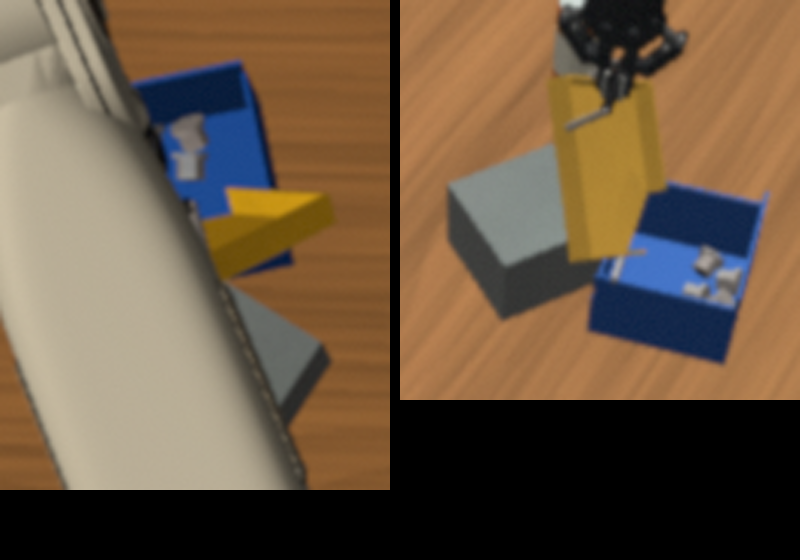

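The scene view shows four nuts in the tub, around (708,260), (730,280), (695,290) and (720,298). I'll lower the tray now and check that it's empty once it lies flat.

Emit:
{"fn": "apply_moves", "kwargs": {
  "moves": [
    [[7,0,2,0],[7,0,2,0],[8,0,2,0],[7,0,2,0],[8,0,3,0],[7,0,3,0],[7,0,3,0],[7,0,4,0],[7,0,4,0],[6,0,4,0]]
  ]
}}

```text
clock: 41.65
eef_pos: [0.5694, 0.2641, 0.2948]
tool_rot: [-0.112, 0.993, 0.021, 0.018]
ft_force: [-0.2, 2.6, 0.2]
grip_width: 0.0094
```

```bash
python3 lift.py 0.28 10
```

```text
[569.36972608 264.10565807 294.76599777] -167.1336958641913 [ 0.02998045  0.0462285  -0.9984809 ] 0.009364001379513 [-0.2  2.6  0.2]
theta 0.759710195706925 radius 207.9014099513078 lat 0.46294890662145
10 rows; end [500. 247. 228.] -166.8
[[6,0,9,-0.3],[9,0,5,-0.0],[8,0,6,-0.0],[8,-1,5,-0.0],[7,0,6,-0.0],[7,0,7,-0.0],[7,0,7,-0.0],[7,0,7,-0.0],[6,0,7,-0.0],[6,0,8,-0.0]]
```

Emit:
{"fn": "apply_moves", "kwargs": {
  "moves": [
    [[8,0,5,0],[9,0,5,0],[8,0,6,0],[8,0,6,0],[8,0,6,0],[8,0,7,0],[7,0,7,0],[7,0,7,0],[6,0,8,0],[6,0,8,0]]
  ]
}}

```text
clock: 42.65
eef_pos: [0.5091, 0.2497, 0.2451]
tool_rot: [-0.111, 0.993, 0.025, 0.043]
ft_force: [-6.1, 0.1, 6.0]
grip_width: 0.0093
```

```bash
python3 lift.py 0.0 10
```

```text
[509.05568253 249.6722684  245.06819567] -167.39019713652738 [ 0.07994039  0.05819606 -0.99509937] 0.009299011271347867 [-6.1  0.1  6. ]
theta 0.37334692247492907 radius 205.93407318836725 lat 0.15988870627614027
10 rows; end [474. 241. 178.] -166.8
[[2,0,8,-0.6],[5,0,6,0.0],[5,0,6,0.0],[4,0,6,0.0],[4,0,7,0.0],[4,0,6,0.0],[3,0,7,0.0],[3,0,7,0.0],[3,0,7,0.0],[3,0,7,0.0]]
```

Emit:
{"fn": "apply_moves", "kwargs": {
  "moves": [
    [[4,0,7,0],[5,0,7,0],[5,0,7,0],[5,0,7,0],[5,0,8,0],[5,0,8,0],[4,0,8,0],[4,0,8,0],[3,0,8,0],[3,0,8,0]]
  ]
}}

```text
clock: 43.65
eef_pos: [0.4738, 0.2415, 0.1783]
tool_rot: [-0.109, 0.992, 0.025, 0.054]
ft_force: [-24.7, -13.9, 70.5]
grip_width: 0.0098
```

```bash
python3 lift.py 0.0 5
```

```text
[473.82653217 241.54245621 178.26995208] -167.54167370087728 [ 0.10117675  0.06050335 -0.99302699] 0.009756804141781069 [-24.7 -13.9  70.5]
theta -0.0003330824195861837 radius 202.58081027489362 lat 0.2756182315520791
5 rows; end [474. 242. 178.] -166.8
[[0,0,0,-0.7],[0,0,0,-0.0],[0,0,0,-0.0],[0,0,0,-0.0],[0,0,0,-0.0]]
```

The tray is back on its stop (theta 0, contact force at the end). I'll release the bar and go straight up.

Emit:
{"fn": "apply_moves", "kwargs": {
  "moves": [
    [[0,0,0,0],[0,0,0,0],[0,0,0,0],[0,0,0,0],[0,0,0,0],[0,0,0,0],[0,0,-10,0],[-2,0,-20,0],[-3,0,-30,0],[-3,0,-30,0]]
  ],
  "hand": 0.4
}}

```text
clock: 44.65
eef_pos: [0.4712, 0.2351, 0.2651]
tool_rot: [-0.108, 0.993, 0.021, 0.05]
ft_force: [-0.1, 0.9, -0.0]
grip_width: 0.0595
```

```bash
python3 - <<'E'
from h import *
p,a,M=pose(); print(p,a,M[:,2],telemetry.get_obs()['ft_force'])
plan([(480,0,270,180,6),(535,-320,220,173.7,8)])
E
```

```text
[471.1897543  235.09581731 265.09739338] -167.72558244006157 [ 0.09399437  0.05192197 -0.99421787] [-0.12511218  0.87458173 -0.0427315 ]
14 rows; end [ 535. -320.  220.] -186.1
[[7,-39,-1,2.0],[6,-39,-1,2.0],[4,-39,-1,2.0],[3,-39,-1,2.0],[1,-39,0,2.0],[0,-39,-1,2.0],[-7,-40,6,0.8],[-7,-40,6,0.8],[-8,-40,6,0.8],[-8,-40,6,0.8]]
[[-9,-39,7,0.8],[-9,-39,6,0.8],[-10,-40,7,0.8],[-11,-39,6,0.8]]
```

Emit:
{"fn": "apply_moves", "kwargs": {
  "moves": [
    [[7,-39,-1,2],[6,-39,-1,2],[4,-39,-1,2],[3,-39,-1,2],[1,-39,0,2],[0,-39,0,2],[-6,-40,3,1],[-6,-40,3,1],[-7,-36,3,1],[-4,-20,3,1]]
  ]
}}

```text
clock: 45.65
eef_pos: [0.5085, -0.1447, 0.2532]
tool_rot: [0.033, 0.997, 0.03, 0.057]
ft_force: [-0.3, 0.3, -0.8]
grip_width: 0.0595
```

```bash
python3 - <<'E'
from h import *
p,a,M=pose(); print(p,a,M[:,2])
c=snap('top','top8'); d=snap('scene','scene8')
m=np.zeros((600,800,3),np.uint8)
m[:600,:400]=cv2.resize(c['color'][115:295,135:255,::-1],(400,600),interpolation=cv2.INTER_CUBIC)
m[:400,400:800]=cv2.resize(d['color'][150:255,330:435,::-1],(400,400),interpolation=cv2.INTER_CUBIC)
cv2.imwrite('pics/m8.png',m)
E
```

```text
[ 508.50164276 -144.66805472  253.20077203] 176.05007709253192 [ 0.11652656  0.05680737 -0.99156164]
```

View pics/m8.png

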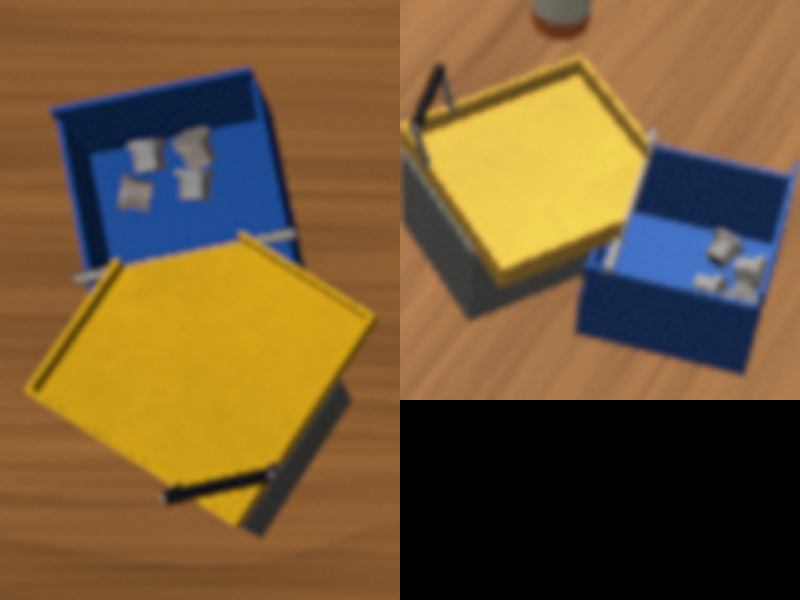

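Four nuts lie in the tub (left view around (145,155), (195,145), (135,192), (193,185)), and the tray is flat and empty. Now for the isolator.

```bash
cat > go.py <<'E'
from h import *
import sys
# python go.py n x y z a : n rows in true (tilted) tool axes
n,x,y,z,at=[float(v) for v in sys.argv[1:]]; n=int(n)
p,a,M=pose(); print(p.round(1),round(a,1),M[:,2].round(3),telemetry.get_obs()['ft_force'].round(1))
d=np.array([x,y,z])-p; da=(at-a+180)%360-180
rows=[]
for i in range(n):
    rows.append([*(M.T@d/n).round().astype(int).tolist(),round(float(-da/n),1)]); M=M@R.from_euler('z',-da/n,degrees=True).as_matrix()
print(rows, 'total',M.T@d,-da)
E
python3 go.py 6 540 -327 160 173.7
```

```text
[ 508.3 -144.6  252.6] 176.0 [ 0.115  0.057 -0.992] [-0.8  1.1  0.7]
[[-6, -31, 14, 0.4], [-6, -31, 14, 0.4], [-6, -31, 14, 0.4], [-6, -31, 14, 0.4], [-6, -31, 14, 0.4], [-7, -31, 14, 0.4]] total [ -41.13585371 -184.17659202   85.068013  ] 2.2849827863345524
```

Emit:
{"fn": "apply_moves", "kwargs": {
  "moves": [
    [[-6,-31,12,0.4],[-6,-31,14,0.4],[-6,-31,14,0.4],[-6,-31,14,0.4],[-6,-26,12,0.4],[-6,-16,8,0.3],[-4,-8,4,0],[0,0,0,0],[0,0,0,0],[0,0,0,0]]
  ]
}}

```text
clock: 46.75
eef_pos: [0.5479, -0.3135, 0.1714]
tool_rot: [0.048, 0.997, 0.034, 0.059]
ft_force: [0.1, 0.3, 0.9]
grip_width: 0.0598
```

```bash
python3 go.py 4 540 -327.5 130 173.7
```

```text
[ 547.9 -313.5  171.4] 174.3 [ 0.12   0.061 -0.991] [0.1 0.3 0.9]
[[3, -4, 10, 0.1], [3, -4, 10, 0.1], [3, -4, 10, 0.1], [3, -4, 10, 0.1]] total [ 10.97405441 -17.78354651  39.17128253] 0.5762430766083924
```

Emit:
{"fn": "apply_moves", "kwargs": {
  "moves": [
    [[3,-4,10,0],[3,-4,10,0],[3,-4,9,0],[2,-4,7,0],[0,0,0,0],[0,0,0,0],[0,0,0,0],[0,0,0,0],[0,0,0,0],[0,0,0,0]]
  ],
  "hand": 0.4
}}

```text
clock: 47.75
eef_pos: [0.5395, -0.3251, 0.1319]
tool_rot: [0.046, 0.997, 0.033, 0.059]
ft_force: [0.3, -0.9, -0.3]
grip_width: 0.0595
```

```bash
python3 go.py 4 540 -327.5 97 173.7
```

```text
[ 539.5 -325.1  131.9] 174.4 [ 0.122  0.061 -0.991] [ 0.3 -0.9 -0.3]
[[1, -1, 9, 0.2], [1, -1, 9, 0.2], [1, -1, 9, 0.2], [1, -1, 9, 0.2]] total [ 3.25556701 -4.86321948 34.4642346 ] 0.7244314411544224
```

Emit:
{"fn": "apply_moves", "kwargs": {
  "moves": [
    [[1,-1,8,0],[1,-1,8,0],[1,-1,8,0],[0,-1,6,0],[0,0,2,0],[0,0,0,0],[0,0,0,0],[0,0,0,0],[0,0,0,0],[0,0,0,0]]
  ]
}}

```text
clock: 48.75
eef_pos: [0.5403, -0.3268, 0.0966]
tool_rot: [0.046, 0.997, 0.033, 0.059]
ft_force: [-0.2, 0.0, -0.2]
grip_width: 0.0599
```

```bash
python3 go.py 1 540 -327.5 97 173.7
```

```text
[ 540.3 -326.8   96.6] 174.4 [ 0.122  0.061 -0.991] [-0.2  0.  -0.2]
[[0, -1, -1, 0.7]] total [ 0.16522622 -0.65452697 -0.52048997] 0.7425796839011696
```

Emit:
{"fn": "apply_moves", "kwargs": {
  "moves": [
    [[0,0,0,0],[0,0,0,0],[0,0,0,0],[0,0,0,0],[0,0,0,0],[0,0,0,0],[0,0,0,0],[0,0,0,0],[0,0,0,0],[0,0,0,0]]
  ],
  "hand": -1
}}

```text
clock: 49.75
eef_pos: [0.5379, -0.3268, 0.0972]
tool_rot: [0.047, 0.997, 0.033, 0.057]
ft_force: [-0.1, -0.1, 1.6]
grip_width: 0.0135
```

```bash
python3 go.py 1 540 -327.5 97 105
```

```text
[ 537.9 -326.8   97.2] 174.4 [ 0.116  0.06  -0.991] [-0.1 -0.1  1.6]
[[-2, -1, 0, 69.4]] total [-1.2287879   1.76759788  0.38779848] 69.36710108798371
```

Gripped (13.5 mm). I'll turn it clockwise to ON.

Emit:
{"fn": "apply_moves", "kwargs": {
  "moves": [
    [[0,0,0,6],[0,0,0,7],[0,0,0,7],[0,0,0,7],[0,0,0,7],[0,0,0,7],[0,0,0,7],[0,0,0,6],[0,0,0,3],[0,0,0,0]]
  ]
}}

```text
clock: 50.75
eef_pos: [0.54, -0.3279, 0.0972]
tool_rot: [0.532, 0.844, 0.056, 0.036]
ft_force: [-0.9, 1.2, 1.4]
grip_width: 0.0129
```

```bash
python3 go.py 1 540 -327.5 97 105;  python3 -c "
from h import *
print(telemetry.get_obs()['ft_torque'])"
```

```text
[ 540.  -327.9   97.2] 115.6 [ 0.119  0.056 -0.991] [-0.9  1.2  1.4]
[[0, 0, 0, 10.6]] total [0.36242705 0.06067764 0.22822116] 10.598477415452408
[-0.09740385  0.62372114 -0.05605848]
```

Emit:
{"fn": "apply_moves", "kwargs": {
  "moves": [
    [[0,0,0,3],[0,0,0,3],[0,0,0,3],[0,0,0,2],[0,0,0,2],[0,0,0,2],[0,0,0,2],[0,0,0,2],[0,0,0,0],[0,0,0,0]]
  ]
}}

```text
clock: 51.75
eef_pos: [0.5414, -0.3279, 0.0977]
tool_rot: [0.655, 0.753, 0.058, 0.029]
ft_force: [-1.5, 1.5, 1.1]
grip_width: 0.0126
```

```bash
python3 go.py 1 540 -327.5 97 105;  python3 -c "
from h import *
print(telemetry.get_obs()['ft_torque'])"
```

```text
[ 541.4 -327.9   97.7] 98.1 [ 0.12   0.05  -0.991] [-1.5  1.5  1.1]
[[1, -1, 1, -6.9]] total [ 0.75809544 -1.32883624  0.58715618] -6.922116490163546
[-0.1974035   0.24988063  1.34547804]
```

The torque has risen to 1.35 N·m against the turn, so the handle is at the stop. Release and retract.

Emit:
{"fn": "apply_moves", "kwargs": {
  "moves": [
    [[0,0,0,0],[0,0,0,0],[0,0,0,0],[0,0,0,0],[0,0,0,0],[0,0,0,0],[0,0,-10,0],[0,0,-20,0],[0,0,-30,0],[0,0,-40,0]]
  ],
  "hand": 1
}}

```text
clock: 52.75
eef_pos: [0.5253, -0.3313, 0.1931]
tool_rot: [0.658, 0.75, 0.058, 0.021]
ft_force: [0.3, -0.7, -0.3]
grip_width: 0.0853
```

```bash
python3 go.py 10 440 0 260 90
```

```text
[ 525.3 -331.3  193.1] 97.6 [ 0.109  0.059 -0.992] [ 0.3 -0.7 -0.3]
[[34, -3, -6, 0.8], [34, -4, -6, 0.8], [34, -4, -6, 0.8], [34, -5, -6, 0.8], [34, -5, -6, 0.8], [34, -6, -6, 0.8], [34, -6, -6, 0.8], [34, -7, -6, 0.8], [34, -7, -6, 0.8], [34, -8, -6, 0.8]] total [334.78557658 -79.48672174 -55.99396712] 7.611738239907197
```

Emit:
{"fn": "apply_moves", "kwargs": {
  "moves": [
    [[30,-5,-12,0],[34,-5,-12,0],[34,-5,-8,0],[34,-5,-6,0],[34,-5,-6,0],[34,-5,-6,0],[34,-5,-6,0],[30,-5,-6,0],[15,-2,0,0],[0,0,0,0]]
  ]
}}

```text
clock: 53.75
eef_pos: [0.4403, -0.0583, 0.2799]
tool_rot: [0.659, 0.748, 0.063, 0.036]
ft_force: [0.6, -1.2, 0.0]
grip_width: 0.0854
```

```bash
python3 - <<'E'
from h import *
print(pose()[:2]); c=snap('top','top9'); d=snap('scene','scene9')
crop(c,370,190,470,275,4,'x'); A=cv2.imread('pics/x.png')
m=np.zeros((600,800,3),np.uint8); m[:A.shape[0],:A.shape[1]]=A
m[:360,405:800]=cv2.resize(d['color'][290:381,220:320,::-1],(395,360),interpolation=cv2.INTER_CUBIC)
m[360:600,:320]=cv2.resize(c['color'][:,:,::-1],(320,240),interpolation=cv2.INTER_AREA)
m[360:600,405:725]=cv2.resize(d['color'][:,:,::-1],(320,240),interpolation=cv2.INTER_AREA)
cv2.imwrite('pics/m9.png',m)
E
```

```text
(array([440.30008413, -58.29307021, 279.87847095]), np.float64(97.38189273166047))
```

View pics/m9.png

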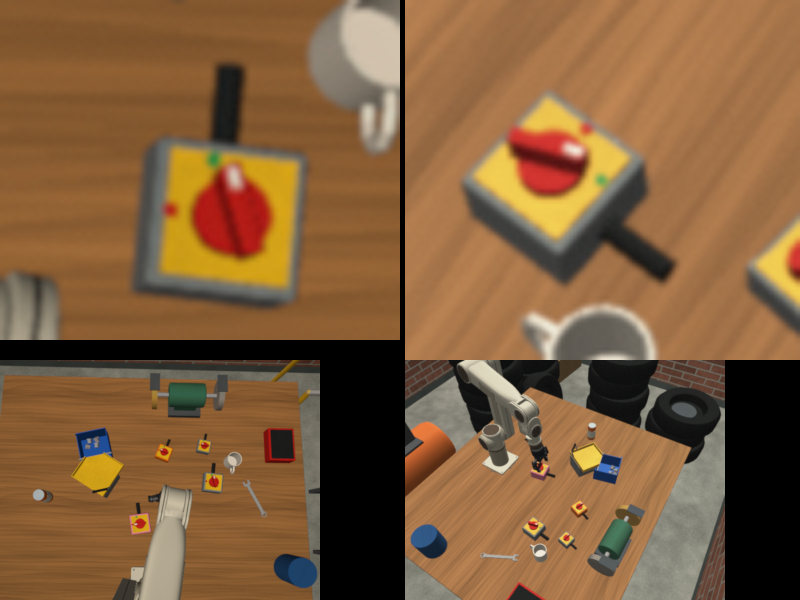

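```bash
python3 - <<'E'
from h import *
def white(fn,box):
    c=load(fn); u0,v0,u1,v1=box; im=c['color'][v0:v1,u0:u1].astype(float)
    w=np.clip(im.min(2)-110,0,None); yy,xx=np.mgrid[v0:v1,u0:u1]
    return c,(w*xx).sum()/w.sum(),(w*yy).sum()/w.sum()
for t,s in(('top0','scene0'),('top9','scene9')):
    A=white(t,(422,228,436,242));B=white(s,(256,321,270,334)); x,e=tri(A,B)
    d=x[:2]*1000-[540.5,-328.5]; print(A[1:],B[1:],(x*1000).round(1),np.array(e)*1000,np.degrees(np.arctan2(d[1],d[0])))
E
```

```text
(np.float64(427.3382084095064), np.float64(234.02010968921388)) (np.float64(262.3649350649351), np.float64(326.6974025974026)) [ 559.2 -321.1  102.4] [0.06330697 0.06330697] 21.637176892021746
(np.float64(428.1072164948454), np.float64(233.76701030927836)) (np.float64(262.32307692307694), np.float64(327.2474358974359)) [ 560.  -322.9  102.7] [0.18353322 0.18353322] 16.120489005127194
```

```bash
python3 -c "
from h import *
print(telemetry.get_obs()['clock']); print(workorder.job_done())"
```

```text
53.85
the job is handed in; nothing more can be done
None
```

The job is done and handed in at 53.9 s, well inside the 210 s limit; no verdict was reported.

1. I turned the large grey isolator to its OFF stop. The wrist moment rose to 3.3 N·m and the handle pointed at the red dot.
2. I put all four wheel nuts found on the bench into the tray.
3. I tipped the tray by its bar to about 1.0 rad, and all four nuts slid into the tub.
4. I lowered the tray onto its stop and let go. The picture afterwards shows it flat and empty, with four nuts in the tub.
5. I turned the isolator back until it met the ON stop at 1.35 N·m. The handle then measured about 5° further clockwise than at the start, at 16° against about 15° expected for ON.

**Force and tilt:** At the end of lowering, the wrist force briefly read about 76 N, below the 120 N limit. The tool had tilted about 7° by then, so I gripped the isolator that second time with the tool slightly tilted, and the grip held.

**Last pictures:** The oil can, wrench and mug appear where they started, and the gripper is clear of everything. No check failed or disagreed.

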